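Cap the tumblers and put their straws in

ROBOT

A 6-joint arm with a two-finger parallel gripper is mounted at the origin on the work surface. World frame = base frame: x ahead of the robot, y to its left, z up, the work surface at z = 0. Lengths are in m, angles in degrees, forces in N, time in s.
With the tool pointing down it reaches from about 0.4 to 0.825 m from the base axis. Payload 7 kg.
Tool frame: the origin (TCP) lies between the finger pads; the fingertips stand 22 mm ahead of it and the grasp point (between the pads) lies 3 mm ahead of it; z points along the fingers, y is the line along which they close (so a half turn about z gives the same grasp; the last joint's range is limited). The gripper opens to 88 mm and grips with 3 to 60 N. Pads are 19 mm wide; open, the fingers measure 130 mm over their backs; the gripper's body (78 mm by 193 mm) begins 47 mm behind the grasp point.
Start: joints at [-57.29, 20.546, 0.682, 0, -70.136, -16.507], TCP at [0.188, -0.648, 0.249] pointing down, gripper open.
Joint ranges: [-176.03, 176.03], [-82.01, 121.73], [-58.28, 71.71], [-173.87, 95.51], [-174.79, -0.11], [-173.66, 173.66]. Speed limits (degrees/s): [136.94, 136.94, 172.46, 180, 180, 180].

INTERFACE

Orientations are given as [roll, pitch, yaw] about the fixed x, y, z axes, in that order (R = Rz(yaw) Ry(pitch) Rx(roll)).
In Python, from plant import r, vision gives the robot as it stands.
- The arm moves only by the shell command python3 -m pendant 'ROWS' [FORCE]. ROWS is JSON, a list that holds one entry, the list of rows, each a list of 7 numbers: the shift along the tool's x, y, z scaled (see below), then the turn, a rotation vector about the tool's x, y, z scaled (see below), then the opening, from -1 (shut) to 1 (fully open). In form: [[[x, y, z, wx, wy, wz, fingers], ...]]. A call has exactly 8 rows; each row shifts and turns the commanded pose from where the row before left it, along the tool's axes as they then stand; what a row does not reach is not made up. The controller multiplies each number of a shift by 20 mm and each number of a turn by 4 degrees. A row lasts 1/10 s, in which the tool goes at most 50 mm and 8.59 degrees, less where a joint would pass 70% of its speed; a pose out of reach is approached as far as the arm can. A call with a number of a shift or a turn outside -1 to 1 is refused whole. A call with a gripper value outside its range is refused whole. The fingers move at their own pace and stop on an object; FORCE is the grip in N (left out, the last holds). Time passes only in rows, so rows that do not move let the fingers close, or fill a call up. It gives the time, the measured TCP pose, the force, the opening and the grip force at its end, in the units of the state.
- r.get_state(): the state, without advancing time (a new reading comes with each control period).
- vision.capture(name): name is "scene" or "side" or "wrist"; returns a dict with "frame" (384x512x3 uint8, blue, green, red), "depth" (384x512 float32, m along the optical axis (not along the pixel's ray), 0 where there is no reading), "camera_matrix" (3x3 intrinsics, pixels), "extrinsics" (4x4, takes a point from world to camera coordinates); the wrist camera has in their place "hand_eye" (4x4, takes a point from camera to tool coordinates, whose origin is the TCP and whose axes are the flange's). Camera axes: x right, y up, looking along -z (the intrinsics and any distortion apply to the point x, -y, -z); pixel columns grow to the right and rows downward; lengths in m; the calibration is good to about 2 mm. The wrist camera is an equidistant fisheye: a pixel r from the principal point sees the ray r / f radians off the axis. A picture is of the moment at which its call begins: read the wrist's pose just before it.
- r.close_job(): hands the job in; it is judged then, once.
The state is a dict: "time_s": time; "joints": joint angles; "qd": joint speeds; "joint_torque": joint torques, N m; "tcp_pos": TCP position; "eef_rot": TCP orientation; "contact_force": force on the tool from outside, world axes, zero at the start; "moment": the same for the moment, N m; "gripper_width": finger opening in m; "gripper_force": force on a finger pad.
Only numpy, scipy, OpenCV 4.12 (cv2) and the standard library are available. Lean on these libraries where they do the work, as an engineer would, in place of code of your own. Each camera call takes 0.05 s, during which the arm holds its last target. There are 200 camera calls.

TASK

Stand every tumbler from the drying mat upright on the wooden serving board, and press its lid fully home. Once a tumbler's lid is home, and not before, put the straw of its own colour through the hole in the lid until it stands on the bottom. Leave straws without a tumbler in their stand, and do not disturb the mug, jar and canister.

Things in the scene. Friction and masses are not known exactly. Their poses are not given: they have to be found in the camera images.
- tumbler_blue: steel drinking tumbler with a blue band and a blue lid: straight round body 62 mm in diameter and 88 mm high, with a floor 8 mm thick; origin at the centre of its underside, z up its axis. May be absent
- lid_blue (a joint): how far the blue lid is pressed down: 0 = standing 10 mm up on the white sealing neck (lid top 111 mm above the tumbler's underside), 0.010 = fully home (lid top 101 mm above it, neck hidden). Stiff push fit, about 6 N; 62 mm in diameter
- hole_blue (a point): centre of the straw hole in the blue lid, at the lid's top face; the hole is 16 mm in diameter, on the tumbler's axis, through a lid top 7 mm thick
- straw_blue: stiff steel straw 165 mm long, 12 mm in diameter with a rounded foot; its top 50 mm is a blue mouthpiece 18 mm in diameter, to grip. Origin at the foot, z along the straw to the mouthpiece. Starts upright in the stand with its foot 10 mm above the counter
- tumbler_red: steel drinking tumbler with a red band and a red lid: straight round body 62 mm in diameter and 88 mm high, with a floor 8 mm thick; origin at the centre of its underside, z up its axis. May be absent
- lid_red (a joint): how far the red lid is pressed down: 0 = standing 10 mm up on the white sealing neck (lid top 111 mm above the tumbler's underside), 0.010 = fully home (lid top 101 mm above it, neck hidden). Stiff push fit, about 6 N; 62 mm in diameter
- hole_red (a point): centre of the straw hole in the red lid, at the lid's top face; the hole is 16 mm in diameter, on the tumbler's axis, through a lid top 7 mm thick
- straw_red: stiff steel straw 165 mm long, 12 mm in diameter with a rounded foot; its top 50 mm is a red mouthpiece 18 mm in diameter, to grip. Origin at the foot, z along the straw to the mouthpiece. Starts upright in the stand with its foot 10 mm above the counter
- tumbler_yellow: steel drinking tumbler with a yellow band and a yellow lid: straight round body 62 mm in diameter and 88 mm high, with a floor 8 mm thick; origin at the centre of its underside, z up its axis. May be absent
- lid_yellow (a joint): how far the yellow lid is pressed down: 0 = standing 10 mm up on the white sealing neck (lid top 111 mm above the tumbler's underside), 0.010 = fully home (lid top 101 mm above it, neck hidden). Stiff push fit, about 6 N; 62 mm in diameter
- hole_yellow (a point): centre of the straw hole in the yellow lid, at the lid's top face; the hole is 16 mm in diameter, on the tumbler's axis, through a lid top 7 mm thick
- straw_yellow: stiff steel straw 165 mm long, 12 mm in diameter with a rounded foot; its top 50 mm is a yellow mouthpiece 18 mm in diameter, to grip. Origin at the foot, z along the straw to the mouthpiece. Starts upright in the stand with its foot 10 mm above the counter
- tumbler_green: steel drinking tumbler with a green band and a green lid: straight round body 62 mm in diameter and 88 mm high, with a floor 8 mm thick; origin at the centre of its underside, z up its axis. May be absent
- lid_green (a joint): how far the green lid is pressed down: 0 = standing 10 mm up on the white sealing neck (lid top 111 mm above the tumbler's underside), 0.010 = fully home (lid top 101 mm above it, neck hidden). Stiff push fit, about 6 N; 62 mm in diameter
- hole_green (a point): centre of the straw hole in the green lid, at the lid's top face; the hole is 16 mm in diameter, on the tumbler's axis, through a lid top 7 mm thick
- straw_green: stiff steel straw 165 mm long, 12 mm in diameter with a rounded foot; its top 50 mm is a green mouthpiece 18 mm in diameter, to grip. Origin at the foot, z along the straw to the mouthpiece. Starts upright in the stand with its foot 10 mm above the counter
- mat: grey drying mat, fixed, 290 x 290 x 5 mm, on which the tumblers start; origin at the centre of its underside; may lie left or right
- board: light wooden serving board, fixed, 300 x 300 x 15 mm; origin at the centre of its underside, top face at z = 15 mm; lies on the other side from the mat
- stand: dark wooden straw stand, fixed, 55 x 185 x 60 mm (x, y, z), with four holes of 14 mm, 50 mm deep, in a row along its y axis at y = -67.5, -22.5, 22.5, 67.5 mm; origin at the centre of its underside
- mug: blue mug, 80 mm wide, 85 mm high, a bystander; origin at the centre of its underside
- sugar_jar: white sugar jar with a wooden lid, 76 mm wide, 110 mm high, a bystander; origin at the centre of its underside
- canister: dark coffee canister, 84 mm wide, 130 mm high, a bystander; origin at the centre of its underside
Things that resemble listed ones, but are neither listed nor needed, are in the scene too. Leave any white look-alike of the straw_red alone. Leave any white look-alike of the straw_blue alone.

How it is judged (in metres and radians):
On the way:
1. every tumbler stands upright on the board with its lid fully home (x of tumbler_blue in the frame of board between -0.128 and 0.128 m and y of tumbler_blue in the frame of board between -0.128 and 0.128 m and z of tumbler_blue in the frame of board between 0.01 and 0.021 m and angle between each of tumbler_blue, tumbler_red, tumbler_yellow, tumbler_green's own z axis and vertical below 0.1 rad and value of joint each of lid_blue, lid_red, lid_yellow, lid_green above 0.0085 m and x of tumbler_red in the frame of board between -0.128 and 0.128 m and y of tumbler_red in the frame of board between -0.128 and 0.128 m and z of tumbler_red in the frame of board between 0.01 and 0.021 m and x of tumbler_yellow in the frame of board between -0.128 and 0.128 m and y of tumbler_yellow in the frame of board between -0.128 and 0.128 m and z of tumbler_yellow in the frame of board between 0.01 and 0.021 m and x of tumbler_green in the frame of board between -0.128 and 0.128 m and y of tumbler_green in the frame of board between -0.128 and 0.128 m and z of tumbler_green in the frame of board between 0.01 and 0.021 m), for 0.2 s.
At the end, for the whole second after the job is handed in: each tumbler upright on the board (axis 22 mm or more inside its edges), lid down 8.5 mm or more of 10, the straw of its colour through the lid with its foot within 10 mm of the inner floor; straws of absent tumblers still in the stand (moved under 20 mm) (all of step 1 and z of straw_blue in the frame of tumbler_blue between 0 and 0.018 m and horizontal distance between straw_blue and tumbler_blue below 0.03 m and angle between each of straw_blue, straw_red, straw_yellow, straw_green's own z axis and vertical below 0.4 rad and z of straw_red in the frame of tumbler_red between 0 and 0.018 m and horizontal distance between straw_red and tumbler_red below 0.03 m and z of straw_yellow in the frame of tumbler_yellow between 0 and 0.018 m and horizontal distance between straw_yellow and tumbler_yellow below 0.03 m and z of straw_green in the frame of tumbler_green between 0 and 0.018 m and horizontal distance between straw_green and tumbler_green below 0.03 m and (horizontal distance between straw_blue and tumbler_blue below 0.03 m or distance of straw_blue from where it was at the start of the episode below 0.02 m) and (horizontal distance between straw_red and tumbler_red below 0.03 m or distance of straw_red from where it was at the start of the episode below 0.02 m) and (horizontal distance between straw_yellow and tumbler_yellow below 0.03 m or distance of straw_yellow from where it was at the start of the episode below 0.02 m) and (horizontal distance between straw_green and tumbler_green below 0.03 m or distance of straw_green from where it was at the start of the episode below 0.02 m)); the robot touches nothing.
It fails at once if a straw goes into its tumbler before the lid is home ((z of straw_blue in the frame of tumbler_blue between 0 and 0.075 m and horizontal distance between straw_blue and tumbler_blue below 0.025 m and value of joint lid_blue below 0.0075 m) or (z of straw_red in the frame of tumbler_red between 0 and 0.075 m and horizontal distance between straw_red and tumbler_red below 0.025 m and value of joint lid_red below 0.0075 m) or (z of straw_yellow in the frame of tumbler_yellow between 0 and 0.075 m and horizontal distance between straw_yellow and tumbler_yellow below 0.025 m and value of joint lid_yellow below 0.0075 m) or (z of straw_green in the frame of tumbler_green between 0 and 0.075 m and horizontal distance between straw_green and tumbler_green below 0.025 m and value of joint lid_green below 0.0075 m)).
It fails at once if the mug, the sugar jar or the canister is shifted more than 40 mm (distance of any of mug, sugar_jar, canister from where it was at the start of the episode above 0.04 m).
Of tumbler_blue, tumbler_red, tumbler_yellow, tumbler_green only 2 to 3 are there at a start; the rules pass over those that are not, and their reading is None.
At some moment in a run one of tumbler_blue, tumbler_red, tumbler_yellow, tumbler_green may be knocked a few centimetres aside while the robot is not near it.
It also fails if it takes over 210 s, if anything falls off the work surface, if the arm or the gripper's body presses on something with over 40 N, if the wrist force passes 120 N, or if a joint passes its speed limit or range.

## Working session

There is one attempt and no reset: what is moved stays moved. The work goes in short steps, Python scripts to look and compute and a shell command to move; the robot and the scene stay as the last step left them, time stands still between calls to the robot, and variables do not carry over. Pictures are saved under pics/ and viewed, at most 14 in all, crops included, and the job is handed in when it is done.

```bash
ls; mkdir -p pics; cat > h.py <<'E'
import numpy as np, cv2
from plant import r, vision
from scipy.spatial.transform import Rotation as R
def cap(n):
    c=vision.capture(n); return c
def world(c,u,v,d=None,z=None):
    K=c["camera_matrix"]; T=np.linalg.inv(c["extrinsics"])
    ray=np.array([(u-K[0,2])/K[0,0],-(v-K[1,2])/K[1,1],-1.])
    if z is None: return T[:3,:3]@(ray*d)+T[:3,3]
    w=T[:3,:3]@ray; o=T[:3,3]; return o+w*(z-o[2])/w[2]
def cloud(c):
    d=c["depth"]; K=c["camera_matrix"]; T=np.linalg.inv(c["extrinsics"])
    v,u=np.mgrid[:384,:512]
    p=np.stack([(u-K[0,2])/K[0,0]*d,-(v-K[1,2])/K[1,1]*d,-d],-1)
    return p@T[:3,:3].T+T[:3,3]
E
python3 - <<'E'
from h import *
s=r.get_state(); print(s)
a=cap("scene");b=cap("side")
for c in(a,b): print(c["camera_matrix"],np.linalg.inv(c["extrinsics"]).round(3),{k:v for k,v in c.items() if k not in("frame","depth","camera_matrix","extrinsics")})
np.savez("s0.npz",**{k:a[k] for k in("frame","depth","camera_matrix","extrinsics")});np.savez("d0.npz",**{k:b[k] for k in("frame","depth","camera_matrix","extrinsics")})
cv2.imwrite("pics/a.png",cv2.resize(a["frame"],(800,600)));cv2.imwrite("pics/b.png",cv2.resize(b["frame"],(800,600)))
E
```

```text
pics
{'time_s': 0.0, 'joints': array([-5.72887447e+01,  2.05899806e+01,  6.34351486e-01, -2.16320619e-02,
       -7.01368160e+01, -1.65051813e+01]), 'qd': array([-0.05293452, -0.00300017, -0.10157684,  0.04058898, -0.06271473,
       -0.00169118]), 'joint_torque': array([-2.40064801e-03, -5.82717848e+01,  2.93063021e+01,  6.99699238e+00,
        7.01095909e-03, -1.50698093e-04]), 'tcp_pos': array([ 0.18822391, -0.64774683,  0.24763872]), 'eef_rot': array([ 1.79905586e+02, -6.76885930e-03, -1.63801287e+02]), 'contact_force': array([-0.29410144, -0.07520672, -0.6040543 ]), 'moment': array([ 0.02692187,  0.01032375, -0.03330118]), 'gripper_force': 0.0, 'gripper_width': 0.0875655088955388}
[[429.67380552   0.         252.13800162]
 [  0.         429.67380552 194.62093749]
 [  0.           0.           1.        ]] [[ 0.84  -0.347  0.418  1.023]
 [ 0.543  0.563 -0.623 -0.716]
 [-0.019  0.75   0.661  0.816]
 [ 0.     0.     0.     1.   ]] {}
[[391.2472207    0.         255.57013318]
 [  0.         391.2472207  189.79429748]
 [  0.           0.           1.        ]] [[-0.98   0.076 -0.184  0.38 ]
 [-0.197 -0.482  0.854  0.857]
 [-0.024  0.873  0.487  0.585]
 [ 0.     0.     0.     1.   ]] {}
```

View pics/a.png

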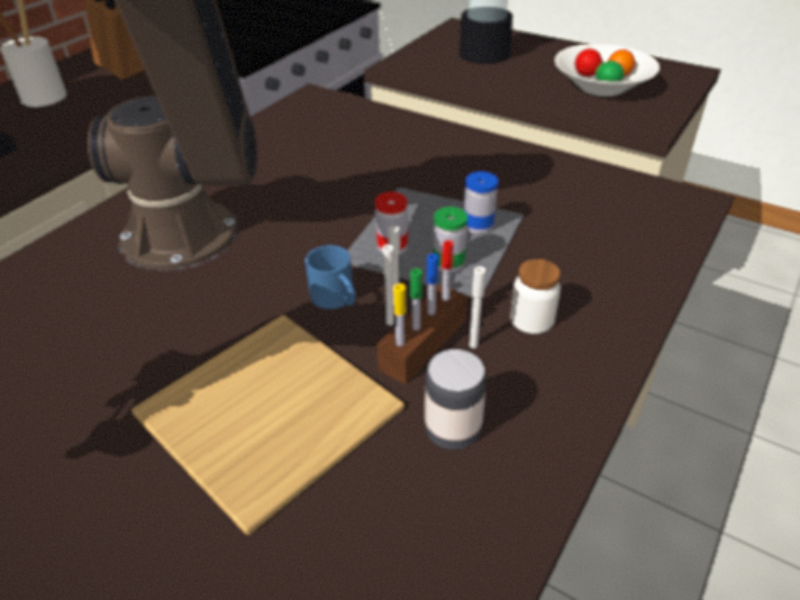

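View pics/b.png

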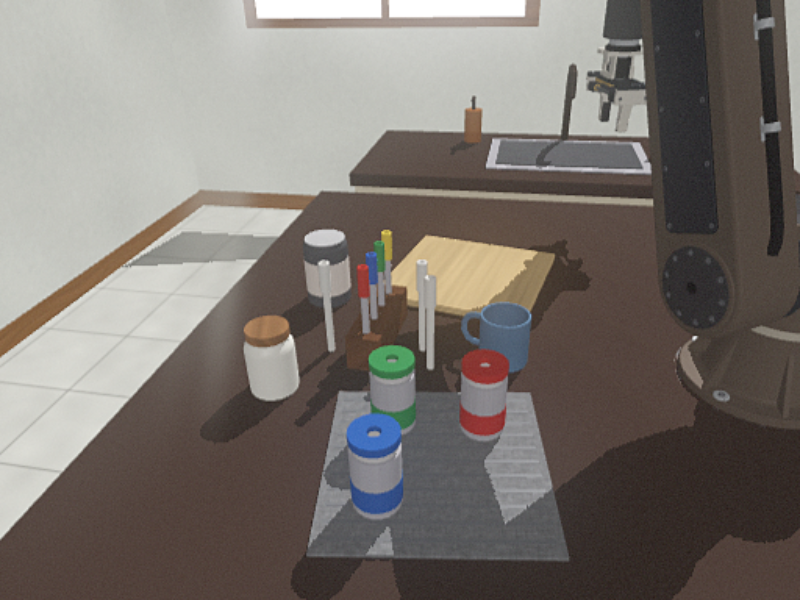

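Scene view: the board is at (270,420), the stand with yellow, green, blue and red straws at (425,310), and white look-alikes at (390,280) and (477,305). The mug is at (330,275), the jar at (535,295) and the canister at (455,400). The side view shows green (392,360), red (485,365) and blue (375,435) tumblers upright on the mat with no yellow one, so the yellow straw stays.

```bash
cat >> h.py <<'E'
HUE={"red":[(0,8),(172,180)],"green":[(50,85)],"blue":[(108,125)],"yellow":[(20,33)]}
def cmask(f,col,s=140,v=50):
    h=cv2.cvtColor(f,cv2.COLOR_BGR2HSV); m=np.zeros(f.shape[:2],bool)
    for a,b in HUE[col]: m|=(h[...,0]>=a)&(h[...,0]<=b)
    return m&(h[...,1]>s)&(h[...,2]>v)
def comps(c,col,minA=25,**k):
    P=cloud(c); n,l,st,_=cv2.connectedComponentsWithStats(cmask(c["frame"],col,**k).astype(np.uint8))
    out=[]
    for i in range(1,n):
        if st[i,4]<minA: continue
        p=P[(l==i)&(c["depth"]>0)]
        if len(p)<10: continue
        p=p[(np.hypot(p[:,0],p[:,1])<1.1)]
        if len(p)<10: continue
        zt=np.percentile(p[:,2],95); t=p[p[:,2]>zt-.006]
        out.append((st[i,:5].tolist(),p.mean(0).round(3),zt.round(3),((t.min(0)+t.max(0))/2).round(3),(p.max(0)-p.min(0)).round(3)))
    return out
E
python3 - <<'E'
from h import *
for n in("s0","d0"):
    c=dict(np.load(n+".npz")); print(n)
    for col in HUE:
        for o in comps(c,col): print(col,*o)
    P=cloud(c); h=cv2.cvtColor(c["frame"],cv2.COLOR_BGR2HSV)
    ok=(c["depth"]>0)&(abs(P[...,0])<1)&(abs(P[...,1])<.8)&(P[...,0]>.1)&(np.hypot(P[...,0],P[...,1])>.25)
    for nm,m in (("board",abs(P[...,2]-.015)<.006),("top60",abs(P[...,2]-.06)<.004),("hi",P[...,2]>.03)):
        if nm=="board": m=m&(h[...,1]>80)&(h[...,2]>90)
        k,l,st,_=cv2.connectedComponentsWithStats((m&ok).astype(np.uint8))
        for i in range(1,k):
            if st[i,4]>(500 if nm=="board" else 30):
                p=P[l==i]; rc=cv2.minAreaRect(p[:,:2].astype(np.float32)*1000)
                print(nm,st[i].tolist(),p[:,2].max().round(3),np.round(rc[0],1),np.round(rc[1],1),round(rc[2],1))
E
```

```text
s0
red [239, 122, 22, 15, 243] [0.401 0.203 0.104] 0.119 [0.414 0.191 0.117] [0.173 0.215 0.121]
red [241, 150, 7, 8, 36] [0.404 0.165 0.037] 0.049 [0.409 0.163 0.047] [0.046 0.036 0.042]
red [256, 150, 5, 9, 30] [0.443 0.188 0.036] 0.049 [0.444 0.19  0.047] [0.007 0.019 0.029]
red [283, 154, 7, 18, 107] [0.612 0.053 0.156] 0.177 [0.611 0.056 0.175] [0.018 0.017 0.049]
green [278, 132, 21, 15, 230] [0.538 0.199 0.117] 0.12 [0.535 0.203 0.118] [0.061 0.064 0.016]
green [291, 162, 6, 8, 35] [0.564 0.191 0.037] 0.046 [0.563 0.191 0.044] [0.011 0.02  0.026]
green [262, 172, 8, 19, 125] [ 0.604 -0.031  0.152] 0.177 [ 0.606 -0.033  0.175] [0.114 0.159 0.18 ]
blue [297, 109, 22, 14, 238] [0.519 0.361 0.106] 0.12 [0.527 0.346 0.118] [0.152 0.248 0.122]
blue [299, 137, 17, 9, 112] [0.541 0.324 0.036] 0.048 [0.538 0.328 0.047] [0.044 0.034 0.031]
blue [273, 162, 7, 19, 123] [0.601 0.023 0.143] 0.177 [0.61  0.011 0.175] [0.128 0.207 0.173]
yellow [252, 181, 9, 21, 166] [ 0.598 -0.066  0.142] 0.177 [ 0.604 -0.078  0.175] [0.13 0.2  0.18]
board [85, 202, 174, 140, 12286] 0.021 [ 478.4 -263.9] [30
[... 1700 characters left out ...]
, 83] 0.064 [391.4  37.8] [76.3 30.6] 1.0
top60 [157, 227, 32, 11, 89] 0.064 [728.4 168.4] [72.2 28.5] 19.7
top60 [237, 251, 29, 11, 89] 0.064 [530.4 220.5] [60.2 26.3] 13.9
top60 [295, 254, 29, 11, 88] 0.064 [409.1 210.5] [58.8 24.3] 7.0
top60 [224, 302, 33, 12, 102] 0.064 [520.1 365.3] [58.3 22.4] 14.0
hi [375, 0, 39, 84, 1986] 0.528 [ 192.9 -388.6] [117.4 682.4] 0.1
hi [194, 147, 30, 69, 1248] 0.168 [725.4 -62.1] [ 85.  222.4] 7.2
hi [221, 147, 45, 178, 4905] 0.178 [570.8 140.3] [104.2 487.1] 13.1
hi [266, 166, 13, 62, 546] 0.168 [515.5  32.5] [17.8 74.1] 23.3
hi [294, 193, 46, 82, 2467] 0.119 [397.8  97.6] [108.3 249.3] 5.9
hi [156, 202, 35, 45, 1298] 0.114 [735.1 150. ] [71.2 72.1] 61.2
```

```bash

python3 -m pendant '[[[0,0,-0.2,0,0,-1,1],[0,0,-0.2,0,0,-1,1],[0,0,-0.2,0,0,-1,1],[0,0,-0.2,0,0,-1,1],[0,0,-0.2,0,0,-1,1],[0,0,-0.2,0,0,-1,1],[0,0,-0.2,0,0,-1,1],[0,0,-0.2,0,0,-1,1]]]' 30
python3 -m pendant '[[[0,0,0,0,0,-1,1],[0,0,0,0,0,-1,1],[0,0,0,0,0,-1,1],[0,0,0,0,0,-1,1],[0,0,0,0,0,-1,1],[0,0,0,0,0,-1,1],[0,0,0,0,0,-1,1],[0,0,0,0,0,-1,1]]]'
python3 -m pendant '[[[0,0,0,0,0,-1,1],[0,0,0,0,0,-1,1],[0,0,0,0,0,-0.45,1],[0,0,0,0,0,0,1],[0,0,0,0,0,0,1],[0,0,0,0,0,0,1],[0,0,0,0,0,0,1],[0,0,0,0,0,0,1]]]'
```

```text
time_s: 0.9
tcp_pos: [0.1883, -0.6479, 0.2802]
eef_rot: [179.9, 0.0, -131.6]
contact_force: [0.4, 0.2, -0.1]
gripper_width: 0.0875
gripper_force: 0.0
time_s: 1.7
tcp_pos: [0.1883, -0.6479, 0.28]
eef_rot: [180.0, 0.1, -99.6]
contact_force: [0.2, 0.8, -0.4]
gripper_width: 0.0877
gripper_force: 0.0
time_s: 2.5
tcp_pos: [0.1883, -0.6482, 0.2805]
eef_rot: [180.0, 0.0, -90.0]
contact_force: [0.1, -0.5, -0.2]
gripper_width: 0.0876
gripper_force: 0.0
```

```bash
python3 - <<'E'
from h import *
print(r.get_state()["joints"].round(1))
# white straw tops
for n in("s0","d0"):
    c=dict(np.load(n+".npz")); P=cloud(c); h=cv2.cvtColor(c["frame"],cv2.COLOR_BGR2HSV)
    m=(h[...,1]<60)&(h[...,2]>120)&(P[...,2]>.14)&(P[...,2]<.185)&(P[...,0]>.35)&(P[...,0]<.8)&(abs(P[...,1])<.3)&(c["depth"]>0)
    k,l,st,_=cv2.connectedComponentsWithStats(m.astype(np.uint8))
    for i in range(1,k):
        if st[i,4]>8: p=P[l==i]; print(n,st[i].tolist(),np.median(p,0).round(3),p[:,2].max().round(3))
E
```

```text
[-57.3  19.6   3.5  -0.  -73.9  57.3]
s0 [245, 144, 11, 26, 151] [0.517 0.047 0.159] 0.169
s0 [303, 171, 8, 13, 89] [0.683 0.029 0.158] 0.169
d0 [203, 167, 8, 13, 82] [0.678 0.038 0.156] 0.168
d0 [266, 166, 13, 23, 170] [0.512 0.052 0.157] 0.168
```

```bash

python3 -m pendant '[[[-1,-1,0,0,0,0,1],[-1,-1,0,0,0,0,1],[-1,-1,0,0,0,0,1],[-1,-1,0,0,0,0,1],[-1,-1,0,0,0,0,1],[-1,-1,0,0,0,0,1],[-1,-1,0,0,0,0,1],[-1,-1,0,0,0,0,1]]]'
python3 -m pendant '[[[-1,-1,0,0,0,0,1],[-1,-1,0,0,0,0,1],[-1,-1,0,0,0,0,1],[-1,-1,0,0,0,0,1],[-1,-1,0,0,0,0,1],[-1,-1,0,0,0,0,1],[-1,-1,0,0,0,0,1],[-1,-1,0,0,0,0,1]]]'
for i in 1 2; do python3 -m pendant '[[[-1,0,0,0,0,0,1],[-1,0,0,0,0,0,1],[-1,0,0,0,0,0,1],[-1,0,0,0,0,0,1],[-1,0,0,0,0,0,1],[-1,0,0,0,0,0,1],[-1,0,0,0,0,0,1],[-1,0,0,0,0,0,1]]]'; done
python3 -m pendant '[[[-1,0,0,0,0,0,1],[-1,0,0,0,0,0,1],[-1,0,0,0,0,0,1],[-1,0,0,0,0,0,1],[-1,0,0,0,0,0,1],[0,0,0,0,0,0,1],[0,0,0,0,0,0,1],[0,0,0,0,0,0,1]]]'
```

```text
time_s: 3.3
tcp_pos: [0.349, -0.4873, 0.2807]
eef_rot: [-180.0, -0.0, -90.0]
contact_force: [0.7, -0.3, -0.5]
gripper_width: 0.0873
gripper_force: 0.0
time_s: 4.1
tcp_pos: [0.5091, -0.3272, 0.2808]
eef_rot: [-180.0, -0.0, -90.0]
contact_force: [0.0, 0.7, -0.4]
gripper_width: 0.0877
gripper_force: 0.0
time_s: 4.9
tcp_pos: [0.5082, -0.1674, 0.2807]
eef_rot: [-180.0, -0.0, -90.0]
contact_force: [0.6, -0.4, -0.7]
gripper_width: 0.0875
gripper_force: 0.0
time_s: 5.7
tcp_pos: [0.5082, -0.0073, 0.2808]
eef_rot: [-180.0, 0.0, -90.0]
contact_force: [0.1, -0.7, -0.4]
gripper_width: 0.0876
gripper_force: 0.0
time_s: 6.5
tcp_pos: [0.5082, 0.0914, 0.2806]
eef_rot: [180.0, -0.0, -90.0]
contact_force: [-0.6, 0.1, 0.5]
gripper_width: 0.0875
gripper_force: 0.0
```

```bash
cat > look.py <<'E'
from h import *
s=r.get_state(); print(s["time_s"],s["tcp_pos"].round(4),s["eef_rot"].round(1),s["gripper_width"].round(4))
for n in("scene","side"):
    c=cap(n)
    for col in("red","green","blue"):
        for o in comps(c,col):
            if o[0][4]>60: print(n,col,o[0],o[2],o[3],o[4])
E
python3 look.py
```

```text
Traceback (most recent call last):
  File "look.py", line 2, in <module>
    s=r.get_state(); print(s["time_s"],s["tcp_pos"].round(4),s["eef_rot"].round(1),s["gripper_width"].round(4))
                                                                                   ^^^^^^^^^^^^^^^^^^^^^^^^
AttributeError: 'float' object has no attribute 'round'
```

```bash
sed -i 's/,s\["gripper_width"\].round(4)/,s["gripper_width"]/' look.py; sed -i 's/(50,85)/(45,90)/' h.py; python3 look.py
```

```text
6.5 [0.5082 0.0914 0.2806] [180.  -0. -90.] 0.08747988824563724
scene red [239, 122, 22, 15, 252] 0.119 [0.415 0.19  0.117] [0.173 0.22  0.122]
scene red [283, 154, 7, 18, 99] 0.177 [0.612 0.056 0.175] [0.017 0.019 0.048]
scene green [278, 133, 21, 14, 219] 0.12 [0.538 0.201 0.118] [0.06  0.058 0.016]
scene green [263, 173, 7, 18, 106] 0.177 [ 0.607 -0.034  0.175] [0.015 0.016 0.051]
scene blue [299, 110, 20, 13, 205] 0.12 [0.527 0.347 0.118] [0.118 0.248 0.121]
scene blue [299, 137, 17, 9, 113] 0.048 [0.537 0.328 0.047] [0.044 0.039 0.03 ]
scene blue [273, 163, 7, 18, 94] 0.177 [0.609 0.011 0.175] [0.017 0.016 0.05 ]
side red [228, 169, 9, 21, 141] 0.176 [0.609 0.058 0.174] [0.017 0.02  0.05 ]
side red [295, 223, 31, 23, 521] 0.118 [0.411 0.192 0.116] [0.076 0.233 0.118]
side red [295, 260, 29, 19, 316] 0.049 [0.41  0.21  0.047] [0.059 0.029 0.033]
side blue [222, 265, 35, 28, 732] 0.118 [0.524 0.347 0.116] [0.06  0.061 0.015]
side blue [224, 306, 34, 23, 379] 0.048 [0.523 0.361 0.047] [0.06  0.034 0.035]
```

```bash

python3 -m pendant '[[[-1,-0.25,0,0,0,0,1],[-1,-0.25,0,0,0,0,1],[-1,-0.25,0,0,0,0,1],[-1,-0.25,0,0,0,0,1],[-1,-0.25,0,0,0,0,1],[-0.6,0,0,0,0,0,1],[0,0,0.5,0,0,0,1],[0,0,1,0,0,0,1]]]' | tail -6
python3 -m pendant '[[[0,0,1,0,0,0,1],[0,0,1,0,0,0,1],[0,0,1,0,0,0,1],[0,0,1,0,0,0,1],[0,0,1,0,0,0,1],[0,0,1,0,0,0,1],[0,0,0.8,0,0,0,1],[0,0,0.5,0,0,0,1]]]'
python3 -m pendant '[[[0,0,0.5,0,0,0,1],[0,0,0.5,0,0,0,1],[0,0,0.15,0,0,0,1],[0,0,0,0,0,0,-1],[0,0,0,0,0,0,-1],[0,0,0,0,0,0,-1],[0,0,0,0,0,0,-1],[0,0,0,0,0,0,-1]]]' 25
```

```text
time_s: 7.4
tcp_pos: [0.5337, 0.2048, 0.2509]
eef_rot: [-179.9, 0.1, -89.9]
contact_force: [0.2, 1.4, -0.3]
gripper_width: 0.0877
gripper_force: 0.0
time_s: 8.2
tcp_pos: [0.5324, 0.203, 0.1028]
eef_rot: [179.9, -0.1, -90.0]
contact_force: [-0.0, -1.0, -0.2]
gripper_width: 0.0874
gripper_force: 0.0
time_s: 9.0
tcp_pos: [0.5339, 0.2043, 0.0822]
eef_rot: [-179.9, 0.1, -90.0]
contact_force: [0.7, -0.5, 2.0]
gripper_width: 0.0622
gripper_force: 24.7
```

```bash

python3 -m pendant '[[[0,0,-0.5,0,0,0,-1],[0,0,-1,0,0,0,-1],[0,0,-1,0,0,0,-1],[0,0,-1,0,0,0,-1],[0,0,-1,0,0,0,-1],[0,0,-1,0,0,0,-1],[0,0,-1,0,0,0,-1],[0,0,-1,0,0,0,-1]]]' 
python3 -m pendant '[[[0,0,-1,0,0,0,-1],[0,0,-1,0,0,0,-1],[0,0,-0.5,0,0,0,-1],[0.5,0,-0.3,0,0,0,-1],[1,0.2,0,0,0,0,-1],[1,0.2,0,0,0,0,-1],[1,0.2,0,0,0,0,-1],[1,0.2,0,0,0,0,-1]]]' 
python3 -m pendant '[[[1,0.2,0,0,0,0,-1],[1,0.2,0,0,0,0,-1],[1,0.2,0,0,0,0,-1],[1,0.2,0,0,0,0,-1],[1,0.2,0,0,0,0,-1],[1,0.2,0,0,0,0,-1],[1,0.2,0,0,0,0,-1],[1,0.2,0,0,0,0,-1]]]' 
python3 -m pendant '[[[1,0.2,0,0,0,0,-1],[1,0.2,0,0,0,0,-1],[1,0.2,0,0,0,0,-1],[1,0.2,0,0,0,0,-1],[1,0.2,0,0,0,0,-1],[1,0.2,0,0,0,0,-1],[1,0,0,0,0,0,-1],[1,0,0,0,0,0,-1]]]' 
python3 -m pendant '[[[1,0,0,0,0,0,-1],[1,0,0,0,0,0,-1],[1,0,0,0,0,0,-1],[1,0,0,0,0,0,-1],[1,0,0,0,0,0,-1],[1,0,0,0,0,0,-1],[1,0,0,0,0,0,-1],[0,0,0,0,0,0,-1]]]' 
```

```text
time_s: 9.8
tcp_pos: [0.5325, 0.2034, 0.2325]
eef_rot: [179.9, -0.0, -90.0]
contact_force: [0.2, -0.0, -3.3]
gripper_width: 0.0624
gripper_force: 24.7
time_s: 10.6
tcp_pos: [0.5164, 0.1115, 0.287]
eef_rot: [179.9, -0.0, -90.0]
contact_force: [-0.5, 0.9, -3.5]
gripper_width: 0.0626
gripper_force: 24.7
time_s: 11.4
tcp_pos: [0.4845, -0.048, 0.2876]
eef_rot: [-180.0, 0.0, -90.0]
contact_force: [0.9, 0.7, -3.0]
gripper_width: 0.0626
gripper_force: 24.7
time_s: 12.2
tcp_pos: [0.4602, -0.2078, 0.2877]
eef_rot: [-180.0, -0.0, -90.0]
contact_force: [0.9, 0.2, -3.3]
gripper_width: 0.0622
gripper_force: 24.7
time_s: 13.0
tcp_pos: [0.4601, -0.3486, 0.287]
eef_rot: [179.9, -0.0, -90.1]
contact_force: [0.2, -0.2, -2.9]
gripper_width: 0.0622
gripper_force: 24.7
```

```bash

python3 -m pendant '[[[0,0,0.5,0,0,0,-1],[0,0,1,0,0,0,-1],[0,0,1,0,0,0,-1],[0,0,1,0,0,0,-1],[0,0,1,0,0,0,-1],[0,0,1,0,0,0,-1],[0,0,1,0,0,0,-1],[0,0,1,0,0,0,-1]]]' 
python3 -m pendant '[[[0,0,1,0,0,0,-1],[0,0,0.6,0,0,0,-1],[0,0,0.3,0,0,0,-1],[0,0,0.2,0,0,0,-1],[0,0,0.15,0,0,0,-1],[0,0,0,0,0,0,-1],[0,0,0,0,0,0,-1],[0,0,0,0,0,0,-1]]]' 
```

```text
time_s: 13.8
tcp_pos: [0.4607, -0.3455, 0.1364]
eef_rot: [180.0, 0.0, -90.0]
contact_force: [0.9, -0.4, -3.5]
gripper_width: 0.0623
gripper_force: 24.7
time_s: 14.6
tcp_pos: [0.4616, -0.3463, 0.0931]
eef_rot: [-179.9, -0.0, -90.0]
contact_force: [0.6, 0.8, -3.0]
gripper_width: 0.0621
gripper_force: 24.7
```

```bash

python3 -m pendant '[[[0,0,0.06,0,0,0,-1],[0,0,0,0,0,0,-1],[0,0,0,0,0,0,0.6],[0,0,0,0,0,0,0.6],[0,0,0,0,0,0,0.8],[0,0,-0.4,0,0,0,0.8],[0,0,-1,0,0,0,0.8],[0,0,-1,0,0,0,0.8]]]' 
python3 -m pendant '[[[0,0,-1,0,0,0,0.8],[0,0,-0.4,0,0,0,0.5],[0,0,0,0,0,0,-1],[0,0,0,0,0,0,-1],[0,0,0,0,0,0,-1],[0,0,0,0,0,0,-1],[0,0,0,0,0,0,-1],[0,0,0,0,0,0,-1]]]' 
python3 -m pendant '[[[0,0,0.4,0,0,0,-1],[0,0,0.3,0,0,0,-1],[0,0,0.1,0,0,0,-1],[0,0,0.1,0,0,0,-1],[0,0,0.1,0,0,0,-1],[0,0,0.1,0,0,0,-1],[0,0,0,0,0,0,-1],[0,0,0,0,0,0,-1]]]' 
```

```text
time_s: 15.4
tcp_pos: [0.4611, -0.3462, 0.1401]
eef_rot: [180.0, 0.0, -90.0]
contact_force: [-0.2, 0.6, -0.6]
gripper_width: 0.0789
gripper_force: 0.0
time_s: 16.2
tcp_pos: [0.4612, -0.3461, 0.167]
eef_rot: [180.0, 0.0, -90.0]
contact_force: [0.2, 0.5, 0.2]
gripper_width: 0.0285
gripper_force: 0.0
time_s: 17.0
tcp_pos: [0.4614, -0.3462, 0.1457]
eef_rot: [-180.0, -0.0, -90.0]
contact_force: [-0.3, 1.7, 3.2]
gripper_width: 0.0007
gripper_force: 1.7
```

```bash

python3 -m pendant '[[[0,0,0.1,0,0,0,-1],[0,0,0.1,0,0,0,-1],[0,0,0.1,0,0,0,-1],[0,0,0.05,0,0,0,-1],[0,0,0.05,0,0,0,-1],[0,0,0,0,0,0,-1],[0,0,0,0,0,0,-1],[0,0,0,0,0,0,-1]]]' 
```

```text
time_s: 17.8
tcp_pos: [0.4615, -0.3463, 0.1382]
eef_rot: [-180.0, -0.0, -90.0]
contact_force: [-2.7, 2.4, 7.3]
gripper_width: 0.0004
gripper_force: 3.9
```

```bash

python3 -m pendant '[[[0,0,0.05,0,0,0,-1],[0,0,0.03,0,0,0,-1],[0,0,0,0,0,0,-1],[0,0,0,0,0,0,-1],[0,0,0,0,0,0,-1],[0,0,0,0,0,0,-1],[0,0,0,0,0,0,-1],[0,0,0,0,0,0,-1]]]' 
```

```text
time_s: 18.6
tcp_pos: [0.4618, -0.3466, 0.1381]
eef_rot: [-179.9, -0.1, -89.9]
contact_force: [-5.0, 4.6, 19.4]
gripper_width: 0.0002
gripper_force: 9.1
```

```bash

python3 -m pendant '[[[0,0,-0.4,0,0,0,-1],[0,0,-0.8,0,0,0,-1],[0,0,-1,0,0,0,1],[0,0,-1,0,0,0,1],[0,0,-1,0,0,0,1],[0,0,-1,0,0,0,1],[0,0,-1,0,0,0,1],[-1,0,-1,0,0,0,1]]]' |tail -6
python3 -m pendant '[[[-1,-0.1,0,0,0,0,1],[-1,-0.1,0,0,0,0,1],[-1,-0.1,0,0,0,0,1],[-1,-0.1,0,0,0,0,1],[-1,-0.1,0,0,0,0,1],[-1,-0.1,0,0,0,0,1],[-1,-0.1,0,0,0,0,1],[-1,-0.1,0,0,0,0,1]]]' |tail -6
python3 -m pendant '[[[-1,-0.1,0,0,0,0,1],[-1,-0.1,0,0,0,0,1],[-1,-0.1,0,0,0,0,1],[-1,-0.1,0,0,0,0,1],[-1,-0.1,0,0,0,0,1],[-1,-0.1,0,0,0,0,1],[-1,-0.1,0,0,0,0,1],[-1,-0.1,0,0,0,0,1]]]' |tail -6
python3 -m pendant '[[[-1,-0.1,0,0,0,0,1],[-1,-0.1,0,0,0,0,1],[-1,-0.1,0,0,0,0,1],[-1,-0.1,0,0,0,0,1],[-1,-0.1,0,0,0,0,1],[-1,-0.1,0,0,0,0,1],[-1,-0.1,0,0,0,0,1],[-1,-0.1,0,0,0,0,1]]]' |tail -6
python3 look.py
```

```text
time_s: 19.4
tcp_pos: [0.4613, -0.3271, 0.2801]
eef_rot: [180.0, -0.0, -90.1]
contact_force: [0.9, 0.4, 0.6]
gripper_width: 0.0431
gripper_force: 0.0
time_s: 20.2
tcp_pos: [0.4774, -0.1653, 0.2797]
eef_rot: [-180.0, 0.0, -90.0]
contact_force: [0.3, -0.5, 0.3]
gripper_width: 0.0873
gripper_force: 0.0
time_s: 21.0
tcp_pos: [0.4933, -0.0053, 0.2798]
eef_rot: [-180.0, 0.0, -90.0]
contact_force: [-0.0, 0.6, -0.3]
gripper_width: 0.0876
gripper_force: 0.0
time_s: 21.8
tcp_pos: [0.5093, 0.1548, 0.2797]
eef_rot: [-180.0, 0.0, -90.0]
contact_force: [1.0, -0.8, 0.1]
gripper_width: 0.0879
gripper_force: 0.0
21.8 [0.5093 0.1548 0.2797] [-180.    0.  -90.] 0.08787305198694224
scene red [239, 122, 22, 15, 253] 0.119 [0.413 0.192 0.117] [0.171 0.217 0.123]
scene red [283, 154, 7, 18, 110] 0.177 [0.613 0.057 0.175] [0.124 0.203 0.171]
scene green [262, 173, 8, 18, 106] 0.176 [ 0.607 -0.035  0.175] [0.099 0.136 0.18 ]
scene green [121, 242, 27, 23, 453] 0.12 [ 0.467 -0.349  0.117] [0.06  0.057 0.013]
scene green [129, 271, 25, 16, 180] 0.057 [ 0.478 -0.354  0.055] [0.038 0.046 0.027]
scene blue [299, 110, 19, 13, 200] 0.12 [0.528 0.344 0.118] [0.061 0.062 0.014]
scene blue [297, 136, 19, 10, 130] 0.048 [0.533 0.33  0.046] [0.057 0.037 0.031]
scene blue [274, 163, 6, 18, 104] 0.177 [0.609 0.011 0.175] [0.016 0.017 0.047]
side red [228, 169, 9, 21, 143] 0.176 [0.608 0.058 0.174] [0.017 0.019 0.051]
side red [295, 223, 31, 23, 521] 0.118 [0.411 0.192 0.116] [0.076 0.234 0.119]
side red [295, 260, 29, 19, 313] 0.049 [0.41  0.209 0.047] [0.059 0.03  0.033]
side blue [222, 265, 35, 28, 722] 0.118 [0.525 0.347 0.116] [0.06  0.061 0.015]
side blue [225, 305, 33, 24, 374] 0.048 [0.521 0.36  0.046] [0.057 0.036 0.032]
```

```bash

python3 -m pendant '[[[-1,-0.1,0,0,0,0,1],[-1,-0.1,0,0,0,0,1],[-1,-0.1,0,0,0,0,1],[-1,-0.1,0,0,0,0,1],[-1,-0.1,0,0,0,0,1],[-1,-0.1,0,0,0,0,1],[-1,-0.15,0,0,0,0,1],[-1,0,0,0,0,0,1]]]' |tail -6
python3 -m pendant '[[[-1,0,0,0,0,0,1],[-0.6,0,0,0,0,0,1],[0,0,0.5,0,0,0,1],[0,0,1,0,0,0,1],[0,0,1,0,0,0,1],[0,0,1,0,0,0,1],[0,0,1,0,0,0,1],[0,0,1,0,0,0,1]]]' |tail -6
python3 -m pendant '[[[0,0,1,0,0,0,1],[0,0,1,0,0,0,1],[0,0,0.9,0,0,0,1],[0,0,0.7,0,0,0,1],[0,0,0.5,0,0,0,1],[0,0,0.25,0,0,0,1],[0,0,0,0,0,0,1],[0,0,0,0,0,0,1]]]' |tail -6
python3 -m pendant '[[[0,0,0,0,0,0,-1],[0,0,0,0,0,0,-1],[0,0,0,0,0,0,-1],[0,0,0,0,0,0,-1],[0,0,0,0,0,0,-1],[0,0,0,0,0,0,-1],[0,0,0,0,0,0,-1],[0,0,0,0,0,0,-1]]]' 25 |tail -6
```

```text
time_s: 22.7
tcp_pos: [0.5246, 0.3156, 0.2796]
eef_rot: [180.0, -0.0, -90.0]
contact_force: [-0.4, 0.0, 0.0]
gripper_width: 0.0877
gripper_force: 0.0
time_s: 23.5
tcp_pos: [0.5241, 0.3451, 0.1686]
eef_rot: [180.0, -0.0, -90.0]
contact_force: [-0.5, 0.1, 0.4]
gripper_width: 0.0873
gripper_force: 0.0
time_s: 24.3
tcp_pos: [0.5246, 0.3461, 0.0833]
eef_rot: [-180.0, 0.0, -90.0]
contact_force: [-0.6, -0.1, -0.1]
gripper_width: 0.0878
gripper_force: 0.0
time_s: 25.1
tcp_pos: [0.5245, 0.3461, 0.0831]
eef_rot: [-180.0, 0.0, -90.0]
contact_force: [0.3, -0.7, 3.8]
gripper_width: 0.0641
gripper_force: 25.0
```

```bash

python3 -m pendant '[[[0,0,0,0,0,0,-1],[0,0,0,0,0,0,-1],[0,0,0,0,0,0,-1],[0,0,-0.5,0,0,0,-1],[0,0,-0.5,0,0,0,-1],[0,0,-0.5,0,0,0,-1],[0,0,-0.5,0,0,0,-1],[0,0,0,0,0,0,-1]]]' |tail -6
python3 - <<'E'
from h import *
c=cap("side"); f=c["frame"][190:345,180:390]; cv2.imwrite("pics/c.png",cv2.resize(f,None,fx=3,fy=3))
E
```

```text
time_s: 25.9
tcp_pos: [0.525, 0.3465, 0.1248]
eef_rot: [-179.9, 0.1, -90.0]
contact_force: [0.0, -0.0, -3.5]
gripper_width: 0.064
gripper_force: 25.0
```

View pics/c.png

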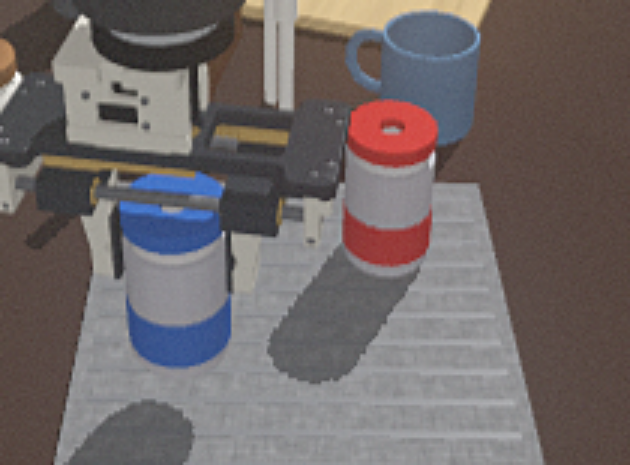

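The picture shows the blue tumbler held at (175,270), leaning about 2° between the pads. It will right itself when set down. Red is still at (390,190).

```bash

python3 -m pendant '[[[0,0,-1,0,0,0,-1],[0,0,-1,0,0,0,-1],[0,0,-1,0,0,0,-1],[0,0,-1,0,0,0,-1],[0,0,-1,0,0,0,-1],[0,0,-1,0,0,0,-1],[0.5,0,-1,0,0,0,-1],[1,0,-1,0,0,0,-1]]]' |tail -6
python3 -m pendant '[[[1,0.2,0,0,0,0,-1],[1,0.2,0,0,0,0,-1],[1,0.2,0,0,0,0,-1],[1,0.2,0,0,0,0,-1],[1,0.2,0,0,0,0,-1],[1,0.2,0,0,0,0,-1],[1,0.2,0,0,0,0,-1],[1,0.2,0,0,0,0,-1]]]' |tail -6
python3 -m pendant '[[[1,0.2,0,0,0,0,-1],[1,0.2,0,0,0,0,-1],[1,0.2,0,0,0,0,-1],[1,0.15,0,0,0,0,-1],[1,0,0,0,0,0,-1],[1,0,0,0,0,0,-1],[1,0,0,0,0,0,-1],[1,0,0,0,0,0,-1]]]' |tail -6
python3 -m pendant '[[[1,0,0,0,0,0,-1],[1,0,0,0,0,0,-1],[1,0,0,0,0,0,-1],[1,0,0,0,0,0,-1],[1,0,0,0,0,0,-1],[1,0,0,0,0,0,-1],[1,0,0,0,0,0,-1],[1,0,0,0,0,0,-1]]]' |tail -6
python3 -m pendant '[[[1,0,0,0,0,0,-1],[1,0,0,0,0,0,-1],[1,0,0,0,0,0,-1],[1,0,0,0,0,0,-1],[1,0,0.5,0,0,0,-1],[0,0,1,0,0,0,-1],[0,0,1,0,0,0,-1],[0,0,1,0,0,0,-1]]]' |tail -6
```

```text
time_s: 26.75
tcp_pos: [0.5239, 0.3163, 0.2826]
eef_rot: [179.9, -0.0, -89.9]
contact_force: [-0.1, 0.4, -2.5]
gripper_width: 0.0641
gripper_force: 25.0
time_s: 27.55
tcp_pos: [0.4919, 0.1542, 0.2828]
eef_rot: [-180.0, 0.0, -90.0]
contact_force: [0.6, 0.4, -3.4]
gripper_width: 0.0642
gripper_force: 25.0
time_s: 28.35
tcp_pos: [0.4769, -0.0058, 0.2828]
eef_rot: [-180.0, 0.0, -90.0]
contact_force: [0.5, 0.4, -3.3]
gripper_width: 0.0642
gripper_force: 25.0
time_s: 29.15
tcp_pos: [0.4767, -0.1657, 0.2828]
eef_rot: [-180.0, 0.0, -90.0]
contact_force: [0.1, -0.2, -3.6]
gripper_width: 0.0643
gripper_force: 25.0
time_s: 29.95
tcp_pos: [0.4765, -0.2651, 0.212]
eef_rot: [-180.0, 0.0, -90.0]
contact_force: [-0.2, 0.0, -3.0]
gripper_width: 0.0645
gripper_force: 25.0
```

```bash

python3 -m pendant '[[[0,0,1,0,0,0,-1],[0,0,1,0,0,0,-1],[0,0,1,0,0,0,-1],[0,0,1,0,0,0,-1],[0,0,0.8,0,0,0,-1],[0,0,0.5,0,0,0,-1],[0,0,0.3,0,0,0,-1],[0,0,0.2,0,0,0,-1]]]' |tail -6
python3 -m pendant '[[[0,0,0.1,0,0,0,-1],[0,0,0.05,0,0,0,-1],[0,0,0,0,0,0,0.3],[0,0,0,0,0,0,0.6],[0,0,0,0,0,0,0.6],[0,0,0,0,0,0,0.8],[0,0,0,0,0,0,0.8],[0,0,0,0,0,0,0.8]]]' |tail -6
python3 -m pendant '[[[0,0,-0.4,0,0,0,0.8],[0,0,-1,0,0,0,0.8],[0,0,-1,0,0,0,0.8],[0,0,-1,0,0,0,0.8],[0,0,-0.4,0,0,0,-1],[0,0,0,0,0,0,-1],[0,0,0,0,0,0,-1],[0,0,0,0,0,0,-1]]]' |tail -6
python3 -m pendant '[[[0,0,0,0,0,0,-1],[0,0,0,0,0,0,-1],[0,0,0,0,0,0,-1],[0,0,0.3,0,0,0,-1],[0,0,0.3,0,0,0,-1],[0,0,0.15,0,0,0,-1],[0,0,0.1,0,0,0,-1],[0,0,0.1,0,0,0,-1]]]' |tail -6
```

```text
time_s: 30.75
tcp_pos: [0.4773, -0.2645, 0.0967]
eef_rot: [-180.0, -0.0, -90.0]
contact_force: [-0.2, 0.7, -3.8]
gripper_width: 0.0642
gripper_force: 25.0
time_s: 31.55
tcp_pos: [0.4774, -0.2642, 0.0939]
eef_rot: [-180.0, -0.0, -90.0]
contact_force: [-0.8, -0.2, 1.0]
gripper_width: 0.078
gripper_force: 0.0
time_s: 32.35
tcp_pos: [0.4767, -0.264, 0.1687]
eef_rot: [179.9, 0.0, -90.0]
contact_force: [-1.1, -0.5, 0.5]
gripper_width: 0.0522
gripper_force: 0.0
time_s: 33.15
tcp_pos: [0.4773, -0.2642, 0.1505]
eef_rot: [180.0, -0.0, -90.0]
contact_force: [-0.3, 0.3, 0.3]
gripper_width: 0.0006
gripper_force: 0.0
```

```bash

python3 -m pendant '[[[0,0,0.1,0,0,0,-1],[0,0,0.1,0,0,0,-1],[0,0,0.1,0,0,0,-1],[0,0,0.1,0,0,0,-1],[0,0,0.1,0,0,0,-1],[0,0,0.1,0,0,0,-1],[0,0,0.05,0,0,0,-1],[0,0,0,0,0,0,-1]]]' |tail -6
python3 -m pendant '[[[0,0,0.05,0,0,0,-1],[0,0,0.03,0,0,0,-1],[0,0,0,0,0,0,-1],[0,0,0,0,0,0,-1],[0,0,0,0,0,0,-1],[0,0,0,0,0,0,-1],[0,0,0,0,0,0,-1],[0,0,0,0,0,0,-1]]]' |tail -6
```

```text
time_s: 33.95
tcp_pos: [0.4775, -0.2642, 0.1383]
eef_rot: [-180.0, -0.0, -90.0]
contact_force: [-1.2, 0.3, 3.0]
gripper_width: 0.0007
gripper_force: 2.0
time_s: 34.75
tcp_pos: [0.4779, -0.2645, 0.1381]
eef_rot: [-179.9, -0.1, -90.0]
contact_force: [-4.5, 2.9, 15.7]
gripper_width: 0.0004
gripper_force: 7.8
```

```bash

python3 -m pendant '[[[0,0,-0.4,0,0,0,-1],[0,0,-0.8,0,0,0,-1],[0,0,-1,0,0,0,1],[0,0,-1,0,0,0,1],[0,0,-1,0,0,0,1],[0,0,-1,0,0,0,1],[0,0,-1,0,0,0,1],[-1,0,-1,0,0,0,1]]]' |tail -6
python3 -m pendant '[[[-1,0.2,0,0,0,0,1],[-1,0.2,0,0,0,0,1],[-1,0.2,0,0,0,0,1],[-1,0.2,0,0,0,0,1],[-1,0.2,0,0,0,0,1],[-1,0.2,0,0,0,0,1],[-1,0.2,0,0,0,0,1],[-1,0.2,0,0,0,0,1]]]' |tail -6
python3 -m pendant '[[[-1,0.2,0,0,0,0,1],[-1,0.2,0,0,0,0,1],[-1,0.2,0,0,0,0,1],[-1,0.2,0,0,0,0,1],[-1,0.2,0,0,0,0,1],[-1,0.2,0,0,0,0,1],[-1,0.2,0,0,0,0,1],[-1,0.2,0,0,0,0,1]]]' |tail -6
python3 look.py
```

```text
time_s: 35.55
tcp_pos: [0.4772, -0.245, 0.2808]
eef_rot: [180.0, -0.0, -90.1]
contact_force: [0.8, -0.5, 0.6]
gripper_width: 0.043
gripper_force: 0.0
time_s: 36.35
tcp_pos: [0.445, -0.0834, 0.2803]
eef_rot: [-180.0, 0.0, -90.0]
contact_force: [0.5, -0.5, -0.4]
gripper_width: 0.0875
gripper_force: 0.0
time_s: 37.15
tcp_pos: [0.413, 0.0766, 0.2803]
eef_rot: [-180.0, 0.0, -90.0]
contact_force: [-0.3, 0.3, -0.0]
gripper_width: 0.0878
gripper_force: 0.0
37.15 [0.413  0.0766 0.2803] [-180.    0.  -90.] 0.08784883323956044
scene red [239, 122, 22, 15, 251] 0.119 [0.412 0.191 0.117] [0.174 0.215 0.123]
scene red [283, 154, 7, 18, 109] 0.177 [0.613 0.056 0.175] [0.126 0.207 0.173]
scene green [263, 173, 7, 18, 107] 0.176 [ 0.606 -0.033  0.175] [0.016 0.018 0.05 ]
scene green [121, 242, 27, 23, 454] 0.12 [ 0.466 -0.348  0.118] [0.061 0.057 0.014]
scene green [129, 271, 25, 16, 177] 0.057 [ 0.479 -0.356  0.055] [0.038 0.046 0.027]
scene blue [273, 163, 7, 18, 108] 0.177 [0.61  0.012 0.175] [0.117 0.178 0.173]
scene blue [153, 222, 25, 21, 423] 0.12 [ 0.48  -0.266  0.118] [0.061 0.059 0.037]
scene blue [159, 250, 24, 16, 183] 0.058 [ 0.492 -0.274  0.058] [0.04  0.043 0.033]
side red [228, 169, 9, 21, 142] 0.176 [0.609 0.06  0.174] [0.081 0.223 0.174]
side red [295, 224, 31, 22, 519] 0.118 [0.411 0.193 0.116] [0.076 0.192 0.117]
side red [295, 260, 29, 19, 314] 0.049 [0.41  0.209 0.047] [0.059 0.03  0.034]
side blue [291, 141, 19, 8, 90] 0.12 [ 0.476 -0.263  0.118] [0.054 0.061 0.005]
side blue [234, 162, 8, 20, 66] 0.177 [0.606 0.015 0.175] [0.016 0.014 0.049]
```

Red is at (0.410, 0.192), so I need dy +115 mm and dx −2 mm, then down 197 mm.

```bash

python3 -m pendant '[[[-1,0.1,0,0,0,0,1],[-1,0,0,0,0,0,1],[-1,0,0,0,0,0,1],[-1,0,0,0,0,0,1],[-1,0,0,0,0,0,1],[-0.75,0,0,0,0,0,1],[0,0,0.5,0,0,0,1],[0,0,1,0,0,0,1]]]' |tail -6
python3 -m pendant '[[[0,0,1,0,0,0,1],[0,0,1,0,0,0,1],[0,0,1,0,0,0,1],[0,0,1,0,0,0,1],[0,0,1,0,0,0,1],[0,0,1,0,0,0,1],[0,0,0.8,0,0,0,1],[0,0,0.5,0,0,0,1]]]' |tail -6
python3 -m pendant '[[[0,0,0.5,0,0,0,1],[0,0,0.5,0,0,0,1],[0,0,0.1,0,0,0,1],[0,0,0,0,0,0,-1],[0,0,0,0,0,0,-1],[0,0,0,0,0,0,-1],[0,0,0,0,0,0,-1],[0,0,0,0,0,0,-1]]]' 25 |tail -6
```

```text
time_s: 38.05
tcp_pos: [0.4118, 0.1913, 0.2505]
eef_rot: [-179.9, 0.1, -90.0]
contact_force: [-1.5, 0.3, -0.3]
gripper_width: 0.0876
gripper_force: 0.0
time_s: 38.85
tcp_pos: [0.4107, 0.1896, 0.1027]
eef_rot: [179.9, -0.1, -90.0]
contact_force: [-0.6, -0.2, 0.4]
gripper_width: 0.0877
gripper_force: 0.0
time_s: 39.65
tcp_pos: [0.4114, 0.1911, 0.0826]
eef_rot: [-180.0, 0.0, -90.0]
contact_force: [-1.9, 0.3, 4.1]
gripper_width: 0.0626
gripper_force: 24.4
```

```bash

python3 -m pendant '[[[0,0,-0.5,0,0,0,-1],[0,0,-1,0,0,0,-1],[0,0,-1,0,0,0,-1],[0,0,-1,0,0,0,-1],[0,0,-1,0,0,0,-1],[0,0,-1,0,0,0,-1],[0,0,-1,0,0,0,-1],[0,0,-1,0,0,0,-1]]]' |tail -6
python3 -m pendant '[[[0,0,-1,0,0,0,-1],[0,0,-1,0,0,0,-1],[0,0,-0.5,0,0,0,-1],[0.5,0,0,0,0,0,-1],[1,-0.2,0,0,0,0,-1],[1,-0.2,0,0,0,0,-1],[1,-0.2,0,0,0,0,-1],[1,-0.2,0,0,0,0,-1]]]' |tail -6
python3 -m pendant '[[[1,-0.2,0,0,0,0,-1],[1,-0.2,0,0,0,0,-1],[1,-0.2,0,0,0,0,-1],[1,-0.2,0,0,0,0,-1],[1,-0.2,0,0,0,0,-1],[1,-0.2,0,0,0,0,-1],[1,-0.2,0,0,0,0,-1],[1,-0.2,0,0,0,0,-1]]]' |tail -6
python3 -m pendant '[[[1,-0.2,0,0,0,0,-1],[1,-0.2,0,0,0,0,-1],[1,-0.2,0,0,0,0,-1],[1,-0.2,0,0,0,0,-1],[1,-0.2,0,0,0,0,-1],[1,-0.2,0,0,0,0,-1],[0,0,0.5,0,0,0,-1],[0,0,1,0,0,0,-1]]]' |tail -6
python3 -m pendant '[[[0,0,1,0,0,0,-1],[0,0,1,0,0,0,-1],[0,0,1,0,0,0,-1],[0,0,1,0,0,0,-1],[0,0,1,0,0,0,-1],[0,0,0.9,0,0,0,-1],[0,0,0.6,0,0,0,-1],[0,0,0.4,0,0,0,-1]]]' |tail -6
```

```text
time_s: 40.45
tcp_pos: [0.4108, 0.1903, 0.2333]
eef_rot: [180.0, -0.0, -90.0]
contact_force: [1.3, -0.1, -3.3]
gripper_width: 0.0629
gripper_force: 24.4
time_s: 41.25
tcp_pos: [0.4265, 0.0993, 0.281]
eef_rot: [179.9, -0.0, -90.0]
contact_force: [-0.6, 0.3, -3.3]
gripper_width: 0.0633
gripper_force: 24.4
time_s: 42.05
tcp_pos: [0.4582, -0.0605, 0.2809]
eef_rot: [179.9, -0.0, -90.0]
contact_force: [1.0, -0.1, -2.8]
gripper_width: 0.0628
gripper_force: 24.4
time_s: 42.85
tcp_pos: [0.483, -0.1799, 0.2516]
eef_rot: [-180.0, 0.0, -90.1]
contact_force: [0.4, 0.3, -4.2]
gripper_width: 0.0631
gripper_force: 24.4
time_s: 43.65
tcp_pos: [0.4822, -0.179, 0.1127]
eef_rot: [179.9, 0.0, -90.0]
contact_force: [-0.1, -0.0, -4.1]
gripper_width: 0.0633
gripper_force: 24.4
```

```bash

python3 -m pendant '[[[0,0,0.4,0,0,0,-1],[0,0,0.3,0,0,0,-1],[0,0,0.2,0,0,0,-1],[0,0,0.05,0,0,0,-1],[0,0,0,0,0,0,-1],[0,0,0,0,0,0,0.3],[0,0,0,0,0,0,0.6],[0,0,0,0,0,0,0.8]]]' |tail -6
python3 -m pendant '[[[0,0,0,0,0,0,0.8],[0,0,-0.4,0,0,0,0.8],[0,0,-1,0,0,0,0.8],[0,0,-1,0,0,0,0.8],[0,0,-1,0,0,0,0.8],[0,0,-0.4,0,0,0,-1],[0,0,0,0,0,0,-1],[0,0,0,0,0,0,-1]]]' |tail -6
python3 -m pendant '[[[0,0,0,0,0,0,-1],[0,0,0,0,0,0,-1],[0,0,0,0,0,0,-1],[0,0,0.3,0,0,0,-1],[0,0,0.3,0,0,0,-1],[0,0,0.15,0,0,0,-1],[0,0,0.1,0,0,0,-1],[0,0,0.1,0,0,0,-1]]]' |tail -6
python3 -m pendant '[[[0,0,0.1,0,0,0,-1],[0,0,0.1,0,0,0,-1],[0,0,0.1,0,0,0,-1],[0,0,0.1,0,0,0,-1],[0,0,0.1,0,0,0,-1],[0,0,0.05,0,0,0,-1],[0,0,0,0,0,0,-1],[0,0,0,0,0,0,-1]]]' |tail -6
```

```text
time_s: 44.45
tcp_pos: [0.4839, -0.1792, 0.0958]
eef_rot: [-179.9, -0.0, -90.0]
contact_force: [0.5, -0.0, -0.2]
gripper_width: 0.0731
gripper_force: 0.0
time_s: 45.25
tcp_pos: [0.4829, -0.1791, 0.1707]
eef_rot: [180.0, 0.0, -90.0]
contact_force: [-0.1, -0.2, 0.3]
gripper_width: 0.0603
gripper_force: 0.0
time_s: 46.05
tcp_pos: [0.4833, -0.1792, 0.1519]
eef_rot: [180.0, -0.0, -90.0]
contact_force: [-0.9, -0.4, 0.3]
gripper_width: 0.0012
gripper_force: 0.0
time_s: 46.85
tcp_pos: [0.4835, -0.1792, 0.1415]
eef_rot: [-180.0, -0.0, -90.0]
contact_force: [-1.3, 1.8, 5.2]
gripper_width: 0.0002
gripper_force: 2.4
```

```bash

python3 -m pendant '[[[0,0,0.1,0,0,0,-1],[0,0,0.1,0,0,0,-1],[0,0,0.05,0,0,0,-1],[0,0,0,0,0,0,-1],[0,0,0,0,0,0,-1],[0,0,0,0,0,0,-1],[0,0,0,0,0,0,-1],[0,0,0,0,0,0,-1]]]' |tail -6
```

```text
time_s: 47.65
tcp_pos: [0.4839, -0.1794, 0.138]
eef_rot: [-179.9, -0.0, -90.0]
contact_force: [-5.4, 3.1, 18.4]
gripper_width: 0.0004
gripper_force: 9.0
```

```bash

python3 -m pendant '[[[0,0,-0.4,0,0,0,-1],[0,0,-0.8,0,0,0,-1],[0,0,-1,0,0,0,-0.1],[0,0,-1,0,0,0,-0.1],[0,0,-1,0,0,0,-0.1],[0,0,-1,0,0,0,-0.1],[0,0,-1,0,0,0,-0.1],[0,0,-1,0,0,0,-0.1]]]' |tail -6
python3 -m pendant '[[[-1,-1,0,0,0,0,-0.1],[-1,-1,0,0,0,0,-0.1],[-1,-1,0,0,0,0,-0.1],[-1,-1,0,0,0,0,-0.1],[-1,-1,0,0,0,0,-0.1],[-1,-1,0,0,0,0,-0.1],[-1,0,0,0,0,0,-0.1],[-0.35,0,0,0,0,0,-0.1]]]' |tail -6
python3 -m pendant '[[[0,0,0,0,0,0,-0.1],[0,0,0,0,0,0,-0.1],[0,0,0,0,0,0,-0.1],[0,0,0,0,0,0,-0.1],[0,0,0,0,0,0,-0.1],[0,0,0,0,0,0,-0.1],[0,0,0,0,0,0,-0.1],[0,0,0,0,0,0,-0.1]]]' |tail -6
cat > lids.py <<'E'
from h import *
s=r.get_state(); print(s["time_s"],s["tcp_pos"].round(4),s["gripper_width"])
def lid(c,col):
    P=cloud(c); m=cmask(c["frame"],col,s=100)&(c["depth"]>0)&(abs(P[...,2]-.1165)<.006)&(P[...,1]<-.1)&(P[...,1]>-.5)
    q=P[m]; 
    if len(q)<20: return None
    e,_=cv2.minEnclosingCircle((q[:,:2]*1000).astype(np.float32)); 
    # hole: bounding-edge circle + median of points
    return np.round(e,1),round(_,1),(q[:,:2].mean(0)*1000).round(1),len(q)
def straw(c,col,zmin=.12,ymax=.3):
    P=cloud(c); m=cmask(c["frame"],col,s=100)&(c["depth"]>0)&(P[...,2]>zmin)&(P[...,2]<.33)&(abs(P[...,1])<.5)&(P[...,0]>.3)&(P[...,0]<.8)
    q=P[m]; 
    if len(q)<10: return None
    return (np.median(q,0)*1000).round(1),(q[:,2].max()*1000).round(1),len(q)
if __name__=="__main__":
    for n in("scene","side"):
        c=cap(n)
        for col in("green","blue","red"): print(n,col,"lid",lid(c,col),"straw",straw(c,col))
        cv2.imwrite(f"pics/{n}_{s['time_s']}.png",cv2.resize(c["frame"],(800,600)))
    import os
    c=cap("wrist"); cv2.imwrite("pics/w1.png",c["frame"]); print(c["hand_eye"].round(4),c["camera_matrix"])
E
python3 lids.py
```

```text
time_s: 48.45
tcp_pos: [0.4832, -0.1791, 0.2809]
eef_rot: [180.0, 0.0, -90.0]
contact_force: [0.3, -0.4, 0.2]
gripper_width: 0.0378
gripper_force: 0.0
time_s: 49.25
tcp_pos: [0.6036, -0.0306, 0.2793]
eef_rot: [179.9, 0.0, -89.9]
contact_force: [-0.5, -0.5, 0.1]
gripper_width: 0.0396
gripper_force: 0.0
time_s: 50.05
tcp_pos: [0.6033, -0.0322, 0.2802]
eef_rot: [180.0, 0.0, -90.0]
contact_force: [-0.1, -0.3, -0.0]
gripper_width: 0.0395
gripper_force: 0.0
50.05 [ 0.6033 -0.0322  0.2802] 0.03953963436740232
scene green lid (array([ 465.1, -345.7]), 32.3, array([ 466.9, -349.3]), 493) straw (array([607.5, -38.4, 155.4]), np.float64(179.1), 136)
scene blue lid (array([ 480.7, -262.8]), 31.4, array([ 482.4, -266.3]), 434) straw (array([609.3,   6.4, 152.2]), np.float64(179.3), 136)
scene red lid (array([ 486. , -177.5]), 31.9, array([ 487.8, -180.3]), 405) straw (array([611.9,  51.5, 151.6]), np.float64(178.8), 139)
side green lid (array([ 463.1, -346.2]), 32.7, array([ 461.6, -341. ]), 124) straw (array([601.4, -26.2, 160. ]), np.float64(177.5), 89)
side blue lid (array([ 479.4, -262.7]), 33.9, array([ 477.8, -256.9]), 165) straw (array([604.1,  18.4, 158.6]), np.float64(178.0), 120)
side red lid (array([ 484.7, -177.8]), 32.0, array([ 482.7, -172.3]), 193) straw (array([607.2,  63.4, 154.7]), np.float64(177.5), 157)
[[-1.200e-03  9.660e-01  2.585e-01  6.830e-02]
 [ 1.000e+00  1.200e-03  2.000e-04 -1.100e-03]
 [-1.000e-04  2.585e-01 -9.660e-01 -1.359e-01]
 [ 0.000e+00  0.000e+00  0.000e+00  1.000e+00]] [[297.31863964   0.         256.13094942]
 [  0.         297.31863964 188.84207206]
 [  0.           0.           1.        ]]
```

View pics/w1.png

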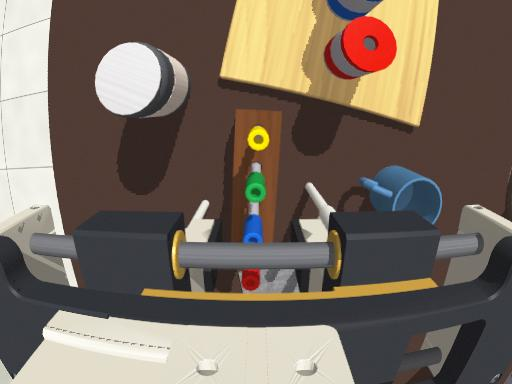

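The wrist view shows the four straw tops in the stand (yellow 258,138; green 256,186; blue 253,232; red 251,279). The red lid hole is at (371,44).

```bash
cat >> h.py <<'E'
def wray(c,u,v,s,z):
    K=c["camera_matrix"]; x=(u-K[0,2]);y=(v-K[1,2]); rr=np.hypot(x,y); th=rr/K[0,0]
    d=np.array([np.sin(th)*x/rr,-np.sin(th)*y/rr,-np.cos(th)])
    H=c["hand_eye"]; M=R.from_euler("xyz",s["eef_rot"],degrees=True).as_matrix()
    o=M@H[:3,3]+s["tcp_pos"]; w=M@(H[:3,:3]@d); return o+w*(z-o[2])/w[2]
E
cat > wr.py <<'E'
from h import *
s=r.get_state(); c=cap("wrist"); print(s["time_s"],s["tcp_pos"].round(4))
import sys
for col in HUE:
    n,l,st,ce=cv2.connectedComponentsWithStats(cmask(c["frame"],col,s=120,v=90).astype(np.uint8))
    for i in range(1,n):
        if st[i,4]<60: continue
        cn,_=cv2.findContours((l==i).astype(np.uint8),cv2.RETR_EXTERNAL,cv2.CHAIN_APPROX_NONE)
        e,rad=cv2.minEnclosingCircle(cn[0])
        print(col,st[i].tolist(),"z175",wray(c,*ce[i],s,.175)[:2].round(4),"z116",wray(c,*ce[i],s,.116)[:2].round(4))
cv2.imwrite("pics/w_%.2f.png"%s["time_s"],c["frame"])
E
python3 wr.py
```

```text
50.2 [ 0.6033 -0.0321  0.2801]
red [340, 16, 57, 57, 2338] z175 [ 0.5105 -0.1615] z116 [ 0.4875 -0.1765]
red [324, 36, 34, 43, 317] z175 [ 0.541  -0.1423] z116 [ 0.5255 -0.1525]
red [241, 269, 19, 22, 357] z175 [0.61   0.0517] z116 [0.6113 0.089 ]
green [245, 172, 21, 30, 466] z175 [ 0.6052 -0.0375] z116 [ 0.6054 -0.0221]
blue [328, 0, 41, 20, 319] z175 [ 0.5315 -0.1899] z116 [ 0.5137 -0.2118]
blue [243, 214, 20, 29, 477] z175 [0.6075 0.0009] z116 [0.6083 0.0257]
yellow [416, 17, 10, 55, 121] z175 [ 0.4578 -0.1684] z116 [ 0.4219 -0.1851]
yellow [396, 19, 23, 104, 712] z175 [ 0.4733 -0.1298] z116 [ 0.4412 -0.137 ]
yellow [289, 22, 19, 68, 252] z175 [ 0.5705 -0.1447] z116 [ 0.5622 -0.1555]
yellow [247, 126, 23, 25, 412] z175 [ 0.6031 -0.0783] z116 [ 0.6027 -0.0729]
yellow [171, 230, 15, 49, 373] z175 [0.678  0.0271] z116 [0.696  0.0583]
yellow [327, 230, 14, 49, 382] z175 [0.5311 0.0272] z116 [0.5131 0.0585]
yellow [141, 278, 297, 23, 2494] z175 [0.56   0.0685] z116 [0.5492 0.1098]
```

```bash

python3 -m pendant '[[[0.04,-0.05,0.5,0,0,0,-0.1],[0,0,1,0,0,0,-0.1],[0,0,1,0,0,0,-0.1],[0,0,1,0,0,0,-0.1],[0,0,1,0,0,0,-0.1],[0,0,0.8,0,0,0,-0.1],[0,0,0.5,0,0,0,-0.1],[0,0,0.3,0,0,0,-0.1]]]' |tail -6
python3 -m pendant '[[[0,0,0,0,0,0,-1],[0,0,0,0,0,0,-1],[0,0,0,0,0,0,-1],[0,0,0,0,0,0,-1],[0,0,0,0,0,0,-1],[0,0,0,0,0,0,-1],[0,0,0,0,0,0,-1],[0,0,0,0,0,0,-1]]]' 20 |tail -6
```

```text
time_s: 51.05
tcp_pos: [0.6039, -0.0331, 0.1569]
eef_rot: [179.9, -0.0, -90.0]
contact_force: [-1.2, -0.2, 1.3]
gripper_width: 0.0399
gripper_force: 0.0
time_s: 51.85
tcp_pos: [0.6047, -0.0329, 0.1587]
eef_rot: [-179.9, 0.0, -90.0]
contact_force: [1.0, 0.2, 3.7]
gripper_width: 0.0175
gripper_force: 20.0
```

```bash

python3 -m pendant '[[[0,0,-0.5,0,0,0,-1],[0,0,-1,0,0,0,-1],[0,0,-1,0,0,0,-1],[0,0,-1,0,0,0,-1],[0,0,-1,0,0,0,-1],[0,0,-1,0,0,0,-1],[0,0,-1,0,0,0,-1],[0,0,-0.5,0,0,0,-1]]]' |tail -6
python3 -m pendant '[[[1,0,0,0,0,0,-1],[1,0.5,0,0,0,0,-1],[1,0.5,0,0,0,0,-1],[1,0.5,0,0,0,0,-1],[1,0.5,0,0,0,0,-1],[1,0.5,0,0,0,0,-1],[1,0.5,0,0,0,0,-1],[1,0.5,0,0,0,0,-1]]]' |tail -6
python3 -m pendant '[[[1,0.5,0,0,0,0,-1],[1,0.5,0,0,0,0,-1],[1,0.5,0,0,0,0,-1],[1,0.5,0,0,0,0,-1],[1,0.5,0,0,0,0,-1],[1,0.5,0,0,0,0,-1],[1,0.5,0,0,0,0,-1],[0.65,0.17,0,0,0,0,-1]]]' |tail -6
python3 -m pendant '[[[0,0,0.6,0,0,0,-1],[0,0,0.4,0,0,0,-1],[0,0,0,0,0,0,-1],[0,0,0,0,0,0,-1],[0,0,0,0,0,0,-1],[0,0,0,0,0,0,-1],[0,0,0,0,0,0,-1],[0,0,0,0,0,0,-1]]]' |tail -6
python3 - <<'E'
from h import *
from lids import lid,straw
for n in("scene","side"):
    c=cap(n); P=cloud(c); h=cv2.cvtColor(c["frame"],cv2.COLOR_BGR2HSV)
    print(n,lid(c,"green"))
    m=(c["depth"]>0)&(P[...,2]>.145)&(P[...,2]<.24)&(np.hypot(P[...,0]-.463,P[...,1]+.346)<.03)
    for a,b in((.135,.155),(.155,.175),(.175,.2),(.2,.225),(.225,.245)):
        q=P[m&(P[...,2]>a)&(P[...,2]<b)]; print(a,len(q),(np.median(q,0)*1000).round(1) if len(q) else None)
    u0,v0=(100,130) if n=="scene" else (230,60)
    cv2.imwrite(f"pics/g_{n}.png",cv2.resize(c["frame"][v0:v0+150,u0:u0+200],None,fx=4,fy=4,interpolation=2))
E
python3 - <<'E'
import cv2,numpy as np
a=cv2.imread("pics/g_scene.png");b=cv2.imread("pics/g_side.png")
cv2.imwrite("pics/g.png",cv2.resize(np.hstack([a,b]),(800,300)))
E
```

```text
time_s: 52.65
tcp_pos: [0.6044, -0.033, 0.3003]
eef_rot: [-179.9, 0.0, -90.0]
contact_force: [0.0, -0.2, 0.3]
gripper_width: 0.0176
gripper_force: 20.0
time_s: 53.45
tcp_pos: [0.5333, -0.1936, 0.2977]
eef_rot: [179.9, 0.0, -90.0]
contact_force: [0.6, -0.4, 0.0]
gripper_width: 0.0174
gripper_force: 20.0
time_s: 54.25
tcp_pos: [0.4598, -0.3468, 0.2978]
eef_rot: [179.9, 0.0, -90.1]
contact_force: [0.8, -0.5, 0.2]
gripper_width: 0.0173
gripper_force: 20.0
time_s: 55.05
tcp_pos: [0.461, -0.3459, 0.2784]
eef_rot: [-180.0, -0.0, -90.0]
contact_force: [0.7, -0.3, -0.2]
gripper_width: 0.0174
gripper_force: 20.0
55.05 [ 0.461  -0.3459  0.2784] 0.01741491695613452
scene (array([ 464.6, -346.1]), 31.7, array([ 468. , -350.4]), 450)
0.135 17 [ 467.  -343.4  150. ]
0.155 41 [ 467.  -343.8  164.8]
0.175 53 [ 467.2 -345.   188. ]
0.2 55 [ 467.1 -345.5  212.8]
0.225 38 [ 467.1 -345.7  232.9]
side (array([ 463.4, -344.1]), 32.7, array([ 461.2, -339.2]), 121)
0.135 9 [ 460.4 -340.4  150.4]
0.155 18 [ 461.2 -339.   165.4]
0.175 33 [ 461.6 -339.   185.9]
0.2 32 [ 462.  -340.4  213.1]
0.225 17 [ 461.  -340.4  234.2]
```

View pics/g.png

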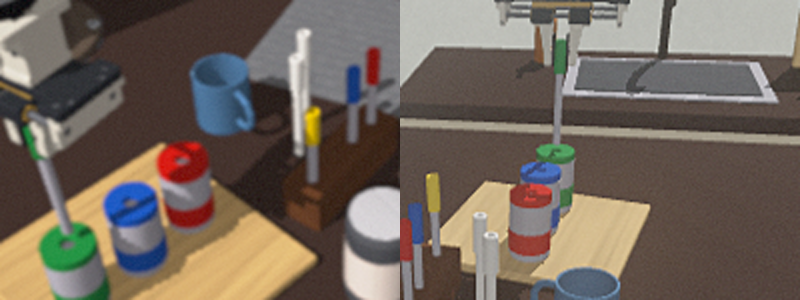

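The straw hangs about 1.5° off vertical, with its foot close to the hole. I'll measure its lateral offset from the lid axis in each view.

```bash
cat > align.py <<'E'
import sys
from h import *
from scipy.optimize import least_squares
col,cx,cy=sys.argv[1],float(sys.argv[2]),float(sys.argv[3])
s=r.get_state(); zf=s["tcp_pos"][2]-.148
print(s["time_s"],s["tcp_pos"].round(4),"foot z",round(zf,4))
A=[];B=[]
for n in("scene","side"):
    c=cap(n); P=cloud(c); K=c["camera_matrix"]; T=np.linalg.inv(c["extrinsics"])
    m=cmask(c["frame"],col,s=90,v=40)&(c["depth"]>0)&(P[...,2]>.104)&(P[...,2]<.124)&(np.hypot(P[...,0]-cx,P[...,1]-cy)<.045)
    cn,_=cv2.findContours(m.astype(np.uint8),cv2.RETR_EXTERNAL,cv2.CHAIN_APPROX_NONE)
    hull=cv2.convexHull(np.vstack(cn))[:,0]
    W=np.array([world(c,u,v,z=.116)[:2] for u,v in hull]); o=T[:2,3]; d=o-[cx,cy]; d/=np.linalg.norm(d)
    k=(W-[cx,cy])@d<.012; W=W[k]
    f=least_squares(lambda p:np.hypot(W[:,0]-p[0],W[:,1]-p[1])-p[2],[cx,cy,.031],loss="soft_l1",f_scale=.001)
    L=f.x[:2]
    g=(c["depth"]>0)&(P[...,2]>max(zf,.117)+.006)&(P[...,2]<zf+.105)&(np.hypot(P[...,0]-cx,P[...,1]-cy)<.022)
    rows=[v for v in range(384) if 4<=g[v].sum()<=14]; us=[np.nonzero(g[v])[0].mean() for v in rows]
    l=np.polyfit(rows,us,1)
    for _ in range(2):
        e=np.abs(np.polyval(l,rows)-us); kk=e<.8; l=np.polyfit(np.array(rows)[kk],np.array(us)[kk],1)
    def px(X):
        q=c["extrinsics"]@np.r_[X,1]; return K[0,0]*q[0]/-q[2]+K[0,2],K[1,1]*-q[1]/-q[2]+K[1,2],-q[2]
    u,v,dep=px([L[0],L[1],.116]); off=(np.polyval(l,v)-u)*dep/K[0,0]
    ft=px([cx,cy,max(zf,.116)])
    rt=T[:2,0]; A.append(rt); B.append(off)
    print(n,"lid",L.round(4),f.x[2].round(4),"rows",len(rows),kk.sum(),"slope",l[0].round(4),"vert",round((px([cx,cy,.25])[0]-px([cx,cy,.12])[0])/(px([cx,cy,.25])[1]-px([cx,cy,.12])[1]),4),"off mm",round(off*1000,2))
w=np.linalg.solve(np.array(A),np.array(B)); print("straw axis - hole (world xy mm) at lid",(w*1000).round(2),"-> rows x,y:",(np.array([w[1],w[0]])/.02).round(3))
E
python3 align.py green .461 -.346
```

```text
55.15 [ 0.4609 -0.3459  0.2783] foot z 0.1303
scene lid [ 0.4627 -0.3467] 0.0293 rows 33 33 slope 0.3332 vert 0.306 off mm 6.12
side lid [ 0.4613 -0.3491] 0.0309 rows 22 22 slope -0.0395 vert -0.044 off mm -0.49
straw axis - hole (world xy mm) at lid [-2.57 15.25] -> rows x,y: [ 0.762 -0.129]
```

```bash
python3 - <<'E'
from h import *
c=cap("wrist"); cv2.imwrite("pics/wc0.png",c["frame"]); cv2.imwrite("pics/wc.png",cv2.resize(c["frame"][120:270,156:356],(800,600),interpolation=cv2.INTER_CUBIC))
E
```

```text
(no output)
```

View pics/wc.png

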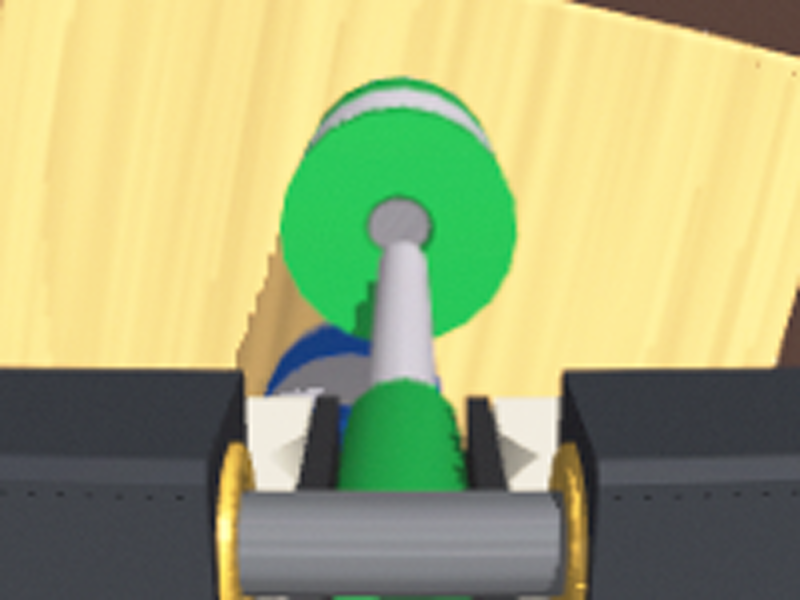

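The wrist view shows the hole at (400,222) in the zoom and the straw's foot at about (404,260), its tip edge at 238. I'll cast both onto their planes.

```bash
python3 - <<'E'
from h import *
s=r.get_state(); c=cap("wrist"); 
# hole: grey blob inside lid ; lid ellipse from green mask
print("hole",wray(c,156+400/4,120+222/4,s,.116).round(4))
for v in(238,262): print("foot",v,wray(c,156+404/4,120+v/4,s,s["tcp_pos"][2]-.148).round(4))
print("top of tube",wray(c,156+402/4,120+385/4,s,s["tcp_pos"][2]-.148+.115).round(4))
m=cmask(c["frame"],"green",s=120,v=90); 
E
```

```text
hole [ 0.4622 -0.3487  0.116 ]
foot 238 [ 0.4612 -0.3478  0.1302]
foot 262 [ 0.4612 -0.3417  0.1302]
top of tube [ 0.4619 -0.3519  0.2452]
```

```bash

python3 -m pendant '[[[0.12,-0.04,0,0,0.39,0,-1],[0,0,0,0,0,0,-1],[0,0,0,0,0,0,-1],[0,0,0,0,0,0,-1],[0,0,0,0,0,0,-1],[0,0,0,0,0,0,-1],[0,0,0,0,0,0,-1],[0,0,0,0,0,0,-1]]]' |tail -6
cat > wv.py <<'E'
import sys
from h import *
s=r.get_state(); c=cap("wrist"); f=c["frame"]; z=sys.argv[1]
cv2.imwrite(f"pics/wv{z}.png",cv2.resize(f[120:270,156:356],(600,450),interpolation=cv2.INTER_CUBIC))
h=cv2.cvtColor(f,cv2.COLOR_BGR2HSV); M=R.from_euler("xyz",s["eef_rot"],degrees=True).as_matrix()
foot=s["tcp_pos"]+M@[0,0,.148]; print(s["tcp_pos"].round(4),s["eef_rot"].round(2),"nominal foot",foot.round(4))
# tube: bright low-sat pixels, row by row near the middle
for v in range(165,225,2):
    k=np.nonzero((h[v,225:290,1]<60)&(h[v,225:290,2]>100))[0]
    print(v,(k.min()+225,k.max()+225,h[v,225+k,2].mean().round(0)) if len(k) else None,end="; ")
E
python3 wv.py 2
```

```text
time_s: 56.15
tcp_pos: [0.4617, -0.3484, 0.2782]
eef_rot: [180.0, -1.6, -90.0]
contact_force: [-0.1, 0.0, 0.7]
gripper_width: 0.0179
gripper_force: 20.0
[ 0.4617 -0.3484  0.2782] [180.    -1.56 -90.  ] nominal foot [ 0.4617 -0.3525  0.1302]
165 None; 167 None; 169 None; 171 None; 173 None; 175 None; 177 (np.int64(252), np.int64(260), np.float64(148.0)); 179 (np.int64(250), np.int64(262), np.float64(153.0)); 181 (np.int64(249), np.int64(263), np.float64(173.0)); 183 (np.int64(249), np.int64(263), np.float64(182.0)); 185 (np.int64(250), np.int64(263), np.float64(186.0)); 187 (np.int64(251), np.int64(262), np.float64(195.0)); 189 (np.int64(251), np.int64(262), np.float64(196.0)); 191 (np.int64(250), np.int64(262), np.float64(191.0)); 193 (np.int64(250), np.int64(262), np.float64(193.0)); 195 (np.int64(250), np.int64(262), np.float64(196.0)); 197 (np.int64(250), np.int64(263), np.float64(198.0)); 199 (np.int64(250), np.int64(263), np.float64(198.0)); 201 (np.int64(249), np.int64(263), np.float64(194.0)); 203 (np.int64(249), np.int64(263), np.float64(195.0)); 205 (np.int64(249), np.int64(263), np.float64(196.0)); 207 (np.int64(238), np.int64(264), np.float64(193.0)); 209 (np.int64(234), np.int64(264), np.float64(190.0)); 211 (np.int64(231), np.int64(264), np.float64(195.0)); 213 (np.int64(248), np.int64(264), np.float64(197.0)); 215 (np.int64(227), np.int64(264), np.float64(157.0)); 217 (np.int64(235), np.int64(247), np.float64(122.0)); 219 (np.int64(225), np.int64(289), np.float64(198.0)); 221 (np.int64(225), np.int64(289), np.float64(223.0)); 223 (np.int64(225), np.int64(289), np.float64(217.0));
```

View pics/wv2.png

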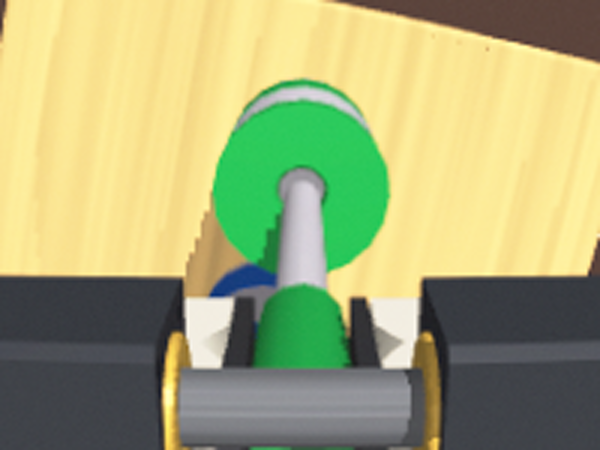

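The straw's foot now covers the hole. In the zoom the hole centre is (302,189) and the tip edge is at about v=174.

```bash
python3 - <<'E'
from h import *
s=r.get_state(); c=cap("wrist"); P=lambda u,v,z:wray(c,156+u/3,120+v/3,s,z)[:2].round(4)
print("hole",P(302,189,.116),"rimtop",P(302,165,.116),"foot edge",P(300,173,.133),P(300,177,.133),"tube base",P(301,286,.245), "lid L/R",P(213,187,.116),P(389,187,.116))
E
```

```text
hole [ 0.4623 -0.3476] rimtop [ 0.4623 -0.356 ] foot edge [ 0.463  -0.3566] [ 0.463  -0.3553] tube base [ 0.4628 -0.3557] lid L/R [ 0.493  -0.3484] [ 0.4323 -0.3483]
```

```bash
python3 align.py green .461 -.348; python3 - <<'E'
from h import *
for n in("scene","side"):
  c=cap(n); P=cloud(c)
  g=(c["depth"]>0)&(P[...,2]>.14)&(P[...,2]<.24)&(np.hypot(P[...,0]-.463,P[...,1]+.346)<.025)
  q=P[g]; A=np.c_[q[:,2]-.13,np.ones(len(q))]; 
  print(n,len(q),"dx/dz,dy/dz,x@foot,y@foot",np.linalg.lstsq(A,q[:,:2],rcond=None)[0].round(4).tolist())
E
```

```text
56.25 [ 0.4617 -0.3484  0.2782] foot z 0.1302
scene lid [ 0.4622 -0.3463] 0.0293 rows 33 33 slope 0.3068 vert 0.3079 off mm 0.32
side lid [ 0.4619 -0.3501] 0.0308 rows 24 24 slope -0.0383 vert -0.044 off mm -0.28
straw axis - hole (world xy mm) at lid [0.24 0.21] -> rows x,y: [0.01  0.012]
scene 219 dx/dz,dy/dz,x@foot,y@foot [[0.0043, -0.0034], [0.4668, -0.3489]]
side 115 dx/dz,dy/dz,x@foot,y@foot [[0.0081, 0.003], [0.4615, -0.3447]]
```

```bash

python3 -m pendant '[[[-0.008,0,0.3,0,0,0,-1],[-0.008,0,0.3,0,0,0,-1],[-0.003,0,0.1,0,0,0,-1],[-0.003,0,0.1,0,0,0,-1],[-0.003,0,0.1,0,0,0,-1],[-0.003,0,0.1,0,0,0,-1],[0,0,0.1,0,0,0,-1],[0,0,0,0,0,0,-1]]]' |tail -6
```

```text
time_s: 57.25
tcp_pos: [0.4616, -0.3484, 0.2559]
eef_rot: [180.0, -1.6, -90.0]
contact_force: [0.3, -0.7, -0.4]
gripper_width: 0.0175
gripper_force: 20.0
```

```bash

python3 -m pendant '[[[-0.014,0,0.5,0,0,0,-1],[-0.014,0,0.5,0,0,0,-1],[-0.014,0,0.5,0,0,0,-1],[-0.014,0,0.5,0,0,0,-1],[-0.014,0,0.5,0,0,0,-1],[-0.014,0,0.5,0,0,0,-1],[-0.014,0,0.5,0,0,0,-1],[0,0,0,0,0,0,-1]]]' |tail -6
python3 -m pendant '[[[-0.008,0,0.3,0,0,0,-1],[-0.004,0,0.15,0,0,0,-1],[0,0,0.08,0,0,0,-1],[0,0,0.05,0,0,0,-1],[0,0,0.05,0,0,0,-1],[0,0,0,0,0,0,-1],[0,0,0,0,0,0,-1],[0,0,0,0,0,0,-1]]]' |tail -6
```

```text
time_s: 58.05
tcp_pos: [0.4609, -0.348, 0.1843]
eef_rot: [179.9, -1.5, -90.0]
contact_force: [-0.6, -0.2, -0.8]
gripper_width: 0.0176
gripper_force: 20.0
time_s: 58.85
tcp_pos: [0.4618, -0.3485, 0.1737]
eef_rot: [-180.0, -1.6, -90.0]
contact_force: [-0.2, 0.6, -0.0]
gripper_width: 0.0176
gripper_force: 20.0
```

```bash

python3 -m pendant '[[[0,0,0.08,0,0,0,-1],[0,0,0,0,0,0,-1],[0,0,0,0,0,0,-0.5],[0,0,0,0,0,0,-0.3],[0,0,0,0,0,0,-0.1],[0,0,0,0,0,0,-0.1],[0,0,-0.5,0,0,0,-0.1],[0,0,-1,0,0,0,-0.1]]]' |tail -6
python3 -m pendant '[[[0,0,-1,0,0,0,-0.1],[0,0,-1,0,0,0,-0.1],[0,0,-1,0,0,0,-0.1],[0,0,-0.9,0,-0.39,0,-0.1],[-1,-0.5,0,0,0,0,-0.1],[-1,-0.5,0,0,0,0,-0.1],[-1,-0.5,0,0,0,0,-0.1],[-1,-0.5,0,0,0,0,-0.1]]]' |tail -6
python3 -m pendant '[[[-1,-0.5,0,0,0,0,-0.1],[-1,-0.5,0,0,0,0,-0.1],[-1,-0.5,0,0,0,0,-0.1],[-1,-0.5,0,0,0,0,-0.1],[-1,-0.5,0,0,0,0,-0.1],[-1,-0.5,0,0,0,0,-0.1],[-1,-0.5,0,0,0,0,-0.1],[-1,-0.5,0,0,0,0,-0.1]]]' |tail -6
python3 -m pendant '[[[-1,-0.5,0,0,0,0,-0.1],[-1,-0.5,0,0,0,0,-0.1],[-1,-0.2,0,0,0,0,-0.1],[-1,0,0,0,0,0,-0.1],[-1,0,0,0,0,0,-0.1],[-1,0,0,0,0,0,-0.1],[0,0,0,0,0,0,-0.1],[0,0,0,0,0,0,-0.1]]]' |tail -6
python3 lids.py | grep -v wrist
```

```text
time_s: 59.65
tcp_pos: [0.4609, -0.3473, 0.2014]
eef_rot: [179.8, -1.5, -90.0]
contact_force: [0.5, -0.5, 0.5]
gripper_width: 0.0393
gripper_force: 0.0
time_s: 60.45
tcp_pos: [0.502, -0.2649, 0.2809]
eef_rot: [-179.9, -0.0, -90.0]
contact_force: [0.3, -0.2, -0.2]
gripper_width: 0.0396
gripper_force: 0.0
time_s: 61.25
tcp_pos: [0.5821, -0.1047, 0.2809]
eef_rot: [-180.0, -0.0, -90.0]
contact_force: [0.7, 0.1, 0.4]
gripper_width: 0.0397
gripper_force: 0.0
time_s: 62.05
tcp_pos: [0.6057, 0.0147, 0.2805]
eef_rot: [-180.0, -0.0, -89.9]
contact_force: [0.1, -0.3, -0.1]
gripper_width: 0.0392
gripper_force: 0.0
62.05 [0.6057 0.0147 0.2805] 0.0392461451107574
scene green lid (array([ 465. , -346.7]), 31.1, array([ 469.4, -351.1]), 420) straw (array([ 468.8, -351.5,  170.3]), np.float64(191.4), 182)
scene blue lid (array([ 481. , -263.7]), 32.1, array([ 482.5, -266.4]), 429) straw (array([610. ,   7. , 151.6]), np.float64(179.0), 141)
scene red lid (array([ 487.1, -176.6]), 33.3, array([ 487.9, -180.3]), 404) straw (array([612.1,  51.8, 151.8]), np.float64(179.2), 140)
side green lid (array([ 461.1, -343.1]), 31.0, array([ 460.7, -337.7]), 106) straw (array([ 461.6, -342.5,  167.4]), np.float64(190.3), 81)
side blue lid (array([ 479.1, -261.9]), 32.7, array([ 477.6, -256.5]), 163) straw (array([603.8,  18.2, 158.2]), np.float64(178.3), 124)
side red lid (array([ 481.8, -177. ]), 32.8, array([ 482.8, -172.7]), 187) straw (array([607.2,  63.2, 155.8]), np.float64(177.8), 155)
[[-1.200e-03  9.660e-01  2.585e-01  6.830e-02]
 [ 1.000e+00  1.200e-03  2.000e-04 -1.100e-03]
 [-1.000e-04  2.585e-01 -9.660e-01 -1.359e-01]
 [ 0.000e+00  0.000e+00  0.000e+00  1.000e+00]] [[297.31863964   0.         256.13094942]
 [  0.         297.31863964 188.84207206]
 [  0.           0.           1.        ]]
```

```bash

python3 -m pendant '[[[0.11,-0.05,0.5,0,0,0,-0.1],[0,0,1,0,0,0,-0.1],[0,0,1,0,0,0,-0.1],[0,0,1,0,0,0,-0.1],[0,0,1,0,0,0,-0.1],[0,0,0.8,0,0,0,-0.1],[0,0,0.5,0,0,0,-0.1],[0,0,0.3,0,0,0,-0.1]]]' |tail -6
python3 -m pendant '[[[0,0,0,0,0,0,-1],[0,0,0,0,0,0,-1],[0,0,0,0,0,0,-1],[0,0,0,0,0,0,-1],[0,0,0,0,0,0,-1],[0,0,0,0,0,0,-1],[0,0,0,0,0,0,-1],[0,0,0,0,0,0,-1]]]' 20 |tail -6
python3 -m pendant '[[[0,0,-0.5,0,0,0,-1],[0,0,-1,0,0,0,-1],[0,0,-1,0,0,0,-1],[0,0,-1,0,0,0,-1],[0,0,-1,0,0,0,-1],[0,0,-1,0,0,0,-1],[0,0,-1,0,0,0,-1],[0,0,-0.5,0,0,0,-1]]]' |tail -6
```

```text
time_s: 63.0
tcp_pos: [0.6063, 0.0116, 0.1566]
eef_rot: [179.9, -0.0, -90.0]
contact_force: [-0.2, 0.8, -0.1]
gripper_width: 0.0393
gripper_force: 0.0
time_s: 63.8
tcp_pos: [0.6072, 0.0124, 0.1585]
eef_rot: [-179.9, 0.0, -90.0]
contact_force: [0.4, 0.3, 3.2]
gripper_width: 0.0176
gripper_force: 20.0
time_s: 64.6
tcp_pos: [0.6069, 0.0122, 0.3]
eef_rot: [-179.9, 0.0, -90.0]
contact_force: [0.1, -0.4, -0.8]
gripper_width: 0.0177
gripper_force: 20.0
```

```bash

python3 -m pendant '[[[1,0.8,0,0,0,0,-1],[1,0.8,0,0,0,0,-1],[1,0.8,0,0,0,0,-1],[1,0.8,0,0,0,0,-1],[1,0.8,0,0,0,0,-1],[1,0.8,0,0,0,0,-1],[1,0.8,0,0,0,0,-1],[1,0.8,0,0,0,0,-1]]]' |tail -6
python3 -m pendant '[[[1,0.07,0,0,0,0,-1],[1,0,0,0,0,0,-1],[1,0,0,0,0,0,-1],[1,0,0,0,0,0,-1],[1,0,0,0,0,0,-1],[0.85,0,0,0,0,0,-1],[0,0,0.4,0,0,0,-1],[0,0,0.4,0,0,0,-1]]]' |tail -6
python3 -m pendant '[[[0,0,0,0,0,0,-1],[0,0,0,0,0,0,-1],[0,0,0,0,0,0,-1],[0,0,0,0,0,0,-1],[0,0,0,0,0,0,-1],[0,0,0,0,0,0,-1],[0,0,0,0,0,0,-1],[0,0,0,0,0,0,-1]]]' |tail -6
python3 align.py blue .4775 -.264
cat > tilt.py <<'E'
import sys
from h import *
cx,cy=float(sys.argv[1]),float(sys.argv[2]); zf=r.get_state()["tcp_pos"][2]-.148
for n in("scene","side"):
  c=cap(n); P=cloud(c)
  g=(c["depth"]>0)&(P[...,2]>zf+.008)&(P[...,2]<zf+.108)&(np.hypot(P[...,0]-cx,P[...,1]-cy)<.025)
  q=P[g]; A=np.c_[q[:,2]-zf,np.ones(len(q))]
  print(n,len(q),"dx/dz,dy/dz,x@foot,y@foot",np.linalg.lstsq(A,q[:,:2],rcond=None)[0].round(4).tolist())
  if n=="scene": print([ (o[3],o[2]) for o in comps(c,"yellow") if o[2]>.15])
E
python3 tilt.py .4775 -.264; python3 wv.py 3 >/dev/null
```

```text
time_s: 65.4
tcp_pos: [0.4774, -0.1488, 0.2977]
eef_rot: [180.0, 0.0, -90.0]
contact_force: [0.4, 0.9, -0.7]
gripper_width: 0.0174
gripper_force: 20.0
time_s: 66.2
tcp_pos: [0.4767, -0.2649, 0.281]
eef_rot: [180.0, 0.0, -90.1]
contact_force: [1.3, 1.0, 0.1]
gripper_width: 0.0176
gripper_force: 20.0
time_s: 67.0
tcp_pos: [0.4773, -0.2647, 0.2819]
eef_rot: [-180.0, 0.0, -90.0]
contact_force: [0.1, -0.3, -0.8]
gripper_width: 0.0179
gripper_force: 20.0
67.0 [ 0.4773 -0.2647  0.2819] foot z 0.1339
scene lid [ 0.4781 -0.2624] 0.0292 rows 34 34 slope 0.2177 vert 0.223 off mm -0.73
side lid [ 0.4783 -0.2661] 0.0312 rows 31 31 slope -0.0452 vert -0.0343 off mm -0.08
straw axis - hole (world xy mm) at lid [ 0.52 -2.15] -> rows x,y: [-0.108  0.026]
scene 199 dx/dz,dy/dz,x@foot,y@foot [[0.0071, -0.007], [0.4818, -0.266]]
[(array([ 0.609, -0.082,  0.174]), np.float64(0.176))]
side 130 dx/dz,dy/dz,x@foot,y@foot [[-0.0121, 0.0039], [0.4779, -0.2616]]
```

View pics/wv3.png

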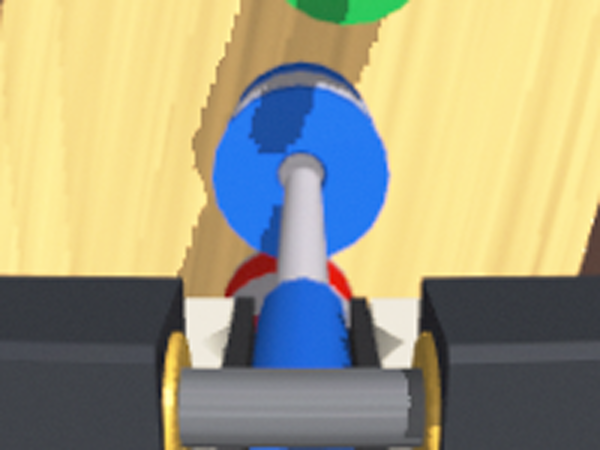

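The wrist view shows the blue straw's tip at (302,161) over the hole (302,173), the same geometry as the green one. I'm inserting it.

```bash

python3 -m pendant '[[[-0.04,0,0.3,0,0,0,-1],[0,0,0.3,0,0,0,-1],[0,0,0.1,0,0,0,-1],[0,0,0.1,0,0,0,-1],[0,0,0.1,0,0,0,-1],[0,0,0.1,0,0,0,-1],[0,0,0.2,0,0,0,-1],[0,0,0.1,0,0,0,-1]]]' |tail -6
```

```text
time_s: 68.05
tcp_pos: [0.4772, -0.2639, 0.2555]
eef_rot: [180.0, 0.0, -90.0]
contact_force: [-1.1, 0.0, -0.4]
gripper_width: 0.0176
gripper_force: 20.0
```

```bash

python3 -m pendant '[[[0,0,0.5,0,0,0,-1],[0,0,0.5,0,0,0,-1],[0,0,0.5,0,0,0,-1],[0,0,0.5,0,0,0,-1],[0,0,0.5,0,0,0,-1],[0,0,0.5,0,0,0,-1],[0,0,0.5,0,0,0,-1],[0,0,0,0,0,0,-1]]]' |tail -6
python3 -m pendant '[[[0,0,0.3,0,0,0,-1],[0,0,0.15,0,0,0,-1],[0,0,0.08,0,0,0,-1],[0,0,0.05,0,0,0,-1],[0,0,0.05,0,0,0,-1],[0,0,0,0,0,0,-1],[0,0,0,0,0,0,-1],[0,0,0,0,0,0,-1]]]' |tail -6
```

```text
time_s: 68.85
tcp_pos: [0.4764, -0.2637, 0.1841]
eef_rot: [179.9, 0.0, -90.0]
contact_force: [-0.9, 0.7, -0.9]
gripper_width: 0.0175
gripper_force: 20.0
time_s: 69.65
tcp_pos: [0.4774, -0.264, 0.1734]
eef_rot: [-180.0, -0.0, -90.0]
contact_force: [-0.4, 0.2, -1.0]
gripper_width: 0.0176
gripper_force: 20.0
```

```bash

python3 -m pendant '[[[0,0,0.08,0,0,0,-1],[0,0,0,0,0,0,-1],[0,0,0,0,0,0,-0.5],[0,0,0,0,0,0,-0.3],[0,0,0,0,0,0,-0.1],[0,0,0,0,0,0,-0.1],[0,0,-0.5,0,0,0,-0.1],[0,0,-1,0,0,0,-0.1]]]' |tail -6
python3 -m pendant '[[[0,0,-1,0,0,0,-0.1],[0,0,-1,0,0,0,-0.1],[0,0,-1,0,0,0,-0.1],[0,0,-0.9,0,0,0,-0.1],[-1,-0.5,0,0,0,0,-0.1],[-1,-0.5,0,0,0,0,-0.1],[-1,-0.5,0,0,0,0,-0.1],[-1,-0.5,0,0,0,0,-0.1]]]' |tail -6
python3 -m pendant '[[[-1,-0.5,0,0,0,0,-0.1],[-1,-0.5,0,0,0,0,-0.1],[-1,-0.5,0,0,0,0,-0.1],[-1,-0.5,0,0,0,0,-0.1],[-1,-0.5,0,0,0,0,-0.1],[-1,-0.5,0,0,0,0,-0.1],[-1,-0.5,0,0,0,0,-0.1],[-1,-0.5,0,0,0,0,-0.1]]]' |tail -6
python3 -m pendant '[[[-1,-0.5,0,0,0,0,-0.1],[-1,-0.1,0,0,0,0,-0.1],[-1,0,0,0,0,0,-0.1],[-1,0,0,0,0,0,-0.1],[-0.1,0,0,0,0,0,-0.1],[0,0,0,0,0,0,-0.1],[0,0,0,0,0,0,-0.1],[0,0,0,0,0,0,-0.1]]]' |tail -6
python3 lids.py | grep -v wrist|head -7
```

```text
time_s: 70.45
tcp_pos: [0.4765, -0.2637, 0.2012]
eef_rot: [179.8, 0.0, -90.0]
contact_force: [-0.1, -0.1, 0.4]
gripper_width: 0.0393
gripper_force: 0.0
time_s: 71.25
tcp_pos: [0.5176, -0.1833, 0.2807]
eef_rot: [-179.9, -0.0, -90.0]
contact_force: [0.6, -0.2, 0.2]
gripper_width: 0.0392
gripper_force: 0.0
time_s: 72.05
tcp_pos: [0.5978, -0.023, 0.2805]
eef_rot: [-180.0, 0.0, -90.0]
contact_force: [-0.1, 0.4, 0.5]
gripper_width: 0.0397
gripper_force: 0.0
time_s: 72.85
tcp_pos: [0.6093, 0.0575, 0.2798]
eef_rot: [-180.0, -0.0, -90.0]
contact_force: [0.0, 0.2, -0.5]
gripper_width: 0.0392
gripper_force: 0.0
72.85 [0.6093 0.0575 0.2798] 0.039212202270354456
scene green lid (array([ 465. , -346.9]), 30.9, array([ 469.6, -351. ]), 418) straw (array([ 468.2, -351.4,  170.9]), np.float64(192.4), 179)
scene blue lid (array([ 481.1, -263.2]), 31.3, array([ 484.9, -268.5]), 364) straw (array([ 483.9, -267.9,  169.4]), np.float64(190.8), 165)
scene red lid (array([ 485.3, -178.5]), 32.1, array([ 487.5, -180.2]), 397) straw (array([611.9,  51.5, 151.8]), np.float64(178.6), 145)
side green lid (array([ 460.7, -346.6]), 31.9, array([ 452.4, -336.9]), 78) straw (array([ 461.4, -341.2,  166.8]), np.float64(189.8), 78)
side blue lid (array([ 478.9, -262. ]), 33.3, array([ 477.5, -253.5]), 139) straw (array([ 477.7, -258. ,  165.6]), np.float64(190.7), 95)
side red lid (array([ 484.6, -176.3]), 32.5, array([ 482.8, -172.8]), 190) straw (array([607.2,  63.1, 156.1]), np.float64(178.5), 158)
```

```bash

python3 -m pendant '[[[0,0,0.5,0,0,0,-0.1],[0,0,1,0,0,0,-0.1],[0,0,1,0,0,0,-0.1],[0,0,1,0,0,0,-0.1],[0,0,1,0,0,0,-0.1],[0,0,0.8,0,0,0,-0.1],[0,0,0.5,0,0,0,-0.1],[0,0,0.3,0,0,0,-0.1]]]' |tail -6
python3 -m pendant '[[[0,0,0,0,0,0,-1],[0,0,0,0,0,0,-1],[0,0,0,0,0,0,-1],[0,0,0,0,0,0,-1],[0,0,0,0,0,0,-1],[0,0,0,0,0,0,-1],[0,0,0,0,0,0,-1],[0,0,0,0,0,0,-1]]]' 20 |tail -6
python3 -m pendant '[[[0,0,-0.5,0,0,0,-1],[0,0,-1,0,0,0,-1],[0,0,-1,0,0,0,-1],[0,0,-1,0,0,0,-1],[0,0,-1,0,0,0,-1],[0,0,-1,0,0,0,-1],[0,0,-1,0,0,0,-1],[0,0,-1,0,0,0,-1]]]' |tail -6
python3 -m pendant '[[[1,0.5,-0.3,0,0,0,-1],[1,0.5,-0.2,0,0,0,-1],[1,0.5,0,0,0,0,-1],[1,0.5,0,0,0,0,-1],[1,0.5,0,0,0,0,-1],[1,0.5,0,0,0,0,-1],[1,0.6,0,0,0,0,-1],[1,0.7,0,0,0,0,-1]]]' |tail -6
python3 -m pendant '[[[1,0.7,0,0,0,0,-1],[1,0.7,0,0,0,0,-1],[1,0.6,0,0,0,0,-1],[0.8,0,0,0,0,0,-1],[0,0,0.8,0,0,0,-1],[0,0,0.8,0,0,0,-1],[0,0,0.2,0,0,0,-1],[0,0,0,0,0,0,-1]]]' |tail -6
python3 -m pendant '[[[0,0,0,0,0,0,-1],[0,0,0,0,0,0,-1],[0,0,0,0,0,0,-1],[0,0,0,0,0,0,-1],[0,0,0,0,0,0,-1],[0,0,0,0,0,0,-1],[0,0,0,0,0,0,-1],[0,0,0,0,0,0,-1]]]' |tail -6
```

```text
time_s: 73.8
tcp_pos: [0.6088, 0.0578, 0.1564]
eef_rot: [179.9, -0.0, -90.0]
contact_force: [-0.1, -0.8, -0.2]
gripper_width: 0.0393
gripper_force: 0.0
time_s: 74.6
tcp_pos: [0.6097, 0.0581, 0.1583]
eef_rot: [-179.9, 0.0, -90.0]
contact_force: [-0.4, 0.2, 4.3]
gripper_width: 0.0176
gripper_force: 20.0
time_s: 75.4
tcp_pos: [0.6087, 0.0579, 0.3087]
eef_rot: [179.9, -0.0, -90.0]
contact_force: [-0.7, 0.6, -0.5]
gripper_width: 0.0175
gripper_force: 20.0
time_s: 76.2
tcp_pos: [0.5216, -0.1039, 0.3169]
eef_rot: [179.9, -0.0, -90.0]
contact_force: [-0.1, -0.7, -0.8]
gripper_width: 0.0174
gripper_force: 20.0
time_s: 77.0
tcp_pos: [0.4822, -0.1786, 0.281]
eef_rot: [179.9, -0.0, -90.0]
contact_force: [-0.8, -0.2, 0.4]
gripper_width: 0.0175
gripper_force: 20.0
time_s: 77.8
tcp_pos: [0.4833, -0.1779, 0.2816]
eef_rot: [180.0, 0.0, -90.0]
contact_force: [-0.1, -0.5, 0.0]
gripper_width: 0.0174
gripper_force: 20.0
```

```bash
python3 align.py red .4835 -.179;python3 tilt.py .4835 -.179; python3 wv.py 4 >/dev/null
```

```text
77.8 [ 0.4833 -0.1779  0.2816] foot z 0.1336
scene lid [ 0.485  -0.1771] 0.0311 rows 33 33 slope 0.1552 vert 0.1583 off mm -0.65
side lid [ 0.4848 -0.1847] 0.0291 rows 33 33 slope -0.0202 vert -0.028 off mm 1.04
straw axis - hole (world xy mm) at lid [-1.19  0.64] -> rows x,y: [ 0.032 -0.059]
scene 178 dx/dz,dy/dz,x@foot,y@foot [[0.002, 0.0025], [0.4878, -0.1809]]
[(array([ 0.464, -0.199,  0.354]), np.float64(0.357)), (array([ 0.609, -0.083,  0.175]), np.float64(0.177))]
side 148 dx/dz,dy/dz,x@foot,y@foot [[0.0071, -0.0054], [0.4829, -0.1749]]
```

View pics/wv4.png

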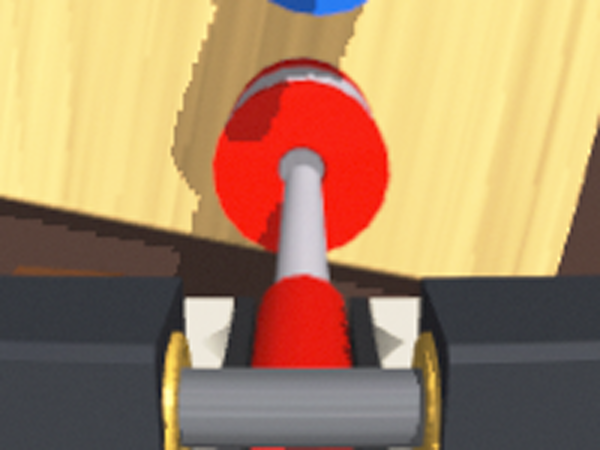

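The wrist view shows the red tip at (302,160) over the hole (301,168). I'll nudge about 1 mm and insert.

```bash

python3 -m pendant '[[[0.04,-0.02,0.3,0,0,0,-1],[0,0,0.3,0,0,0,-1],[0,0,0.1,0,0,0,-1],[0,0,0.1,0,0,0,-1],[0,0,0.1,0,0,0,-1],[0,0,0.1,0,0,0,-1],[0,0,0.2,0,0,0,-1],[0,0,0.1,0,0,0,-1]]]' |tail -6
```

```text
time_s: 78.85
tcp_pos: [0.4836, -0.1787, 0.2552]
eef_rot: [180.0, 0.0, -90.0]
contact_force: [0.1, -0.2, -0.7]
gripper_width: 0.0177
gripper_force: 20.0
```

```bash

python3 -m pendant '[[[0,0,0.5,0,0,0,-1],[0,0,0.5,0,0,0,-1],[0,0,0.5,0,0,0,-1],[0,0,0.5,0,0,0,-1],[0,0,0.5,0,0,0,-1],[0,0,0.5,0,0,0,-1],[0,0,0.5,0,0,0,-1],[0,0,0,0,0,0,-1]]]' |tail -6
python3 -m pendant '[[[0,0,0.3,0,0,0,-1],[0,0,0.15,0,0,0,-1],[0,0,0.08,0,0,0,-1],[0,0,0.05,0,0,0,-1],[0,0,0.05,0,0,0,-1],[0,0,0.08,0,0,0,-1],[0,0,0,0,0,0,-1],[0,0,0,0,0,0,-1]]]' |tail -6
python3 -m pendant '[[[0,0,0,0,0,0,-0.5],[0,0,0,0,0,0,-0.3],[0,0,0,0,0,0,-0.1],[0,0,0,0,0,0,-0.1],[0,0,-0.5,0,0,0,-0.1],[0,0,-1,0,0,0,-0.1],[0,0,-1,0,0,0,-0.1],[0,0,-1,0,0,0,-0.1]]]' |tail -6
python3 -m pendant '[[[0,0,-1,0,0,0,-0.1],[0,0,-1,0,0,0,-0.1],[0,0,-1,0,0,0,-0.1],[0,0,-1,0,0,0,-0.1],[-1,0,0,0,0,0,-0.1],[-1,0,0,0,0,0,-0.1],[-1,0,0,0,0,0,-0.1],[-1,0,0,0,0,0,-0.1]]]' |tail -6
python3 -m pendant '[[[-1,0,0,0,0,0,-0.1],[-1,0,0,0,0,0,-0.1],[-1,0,0,0,0,0,-0.1],[-1,0,0,0,0,0,-0.1],[-1,0,0,0,0,0,-0.1],[-1,0,0,0,0,0,-0.1],[-1,0,0,0,0,0,-0.1],[0,0,0,0,0,0,-0.1]]]' |tail -6
python3 lids.py | head -7; python3 - <<'E'
from h import *
for n in("scene","side"):
    c=cap(n); print([(o[3],o[2]) for o in comps(c,"yellow") if .15<o[2]<.2])
    cv2.imwrite(f"pics/end_{n}.png",cv2.resize(c["frame"],(800,600)))
E
```

```text
time_s: 79.65
tcp_pos: [0.4828, -0.1787, 0.184]
eef_rot: [179.8, 0.0, -90.0]
contact_force: [-0.5, 0.1, -0.4]
gripper_width: 0.0175
gripper_force: 20.0
time_s: 80.45
tcp_pos: [0.4838, -0.1787, 0.1716]
eef_rot: [-180.0, -0.0, -90.0]
contact_force: [0.1, 0.7, 0.2]
gripper_width: 0.0173
gripper_force: 20.0
time_s: 81.25
tcp_pos: [0.4837, -0.1788, 0.243]
eef_rot: [-180.0, -0.0, -90.0]
contact_force: [1.0, 0.2, 0.3]
gripper_width: 0.0392
gripper_force: 0.0
time_s: 82.05
tcp_pos: [0.4836, -0.0981, 0.3224]
eef_rot: [-179.9, 0.0, -90.0]
contact_force: [-0.3, 0.0, -1.2]
gripper_width: 0.0393
gripper_force: 0.0
time_s: 82.85
tcp_pos: [0.4838, 0.0428, 0.3223]
eef_rot: [-180.0, 0.0, -89.9]
contact_force: [0.3, -0.7, -1.0]
gripper_width: 0.0395
gripper_force: 0.0
82.85 [0.4838 0.0428 0.3223] 0.039515867631391643
scene green lid (array([ 464.7, -347.3]), 31.2, array([ 469.7, -351. ]), 418) straw (array([ 468.5, -351. ,  169.4]), np.float64(191.1), 193)
scene blue lid (array([ 480.6, -263.7]), 31.1, array([ 484.5, -268.4]), 365) straw (array([ 483.8, -268. ,  170.6]), np.float64(191.8), 163)
scene red lid (array([ 486.2, -178.5]), 32.0, array([ 490.1, -182.3]), 353) straw (array([ 490.7, -183.1,  167.9]), np.float64(192.1), 172)
side green lid (array([ 459.7, -345.9]), 30.8, array([ 452. , -337.5]), 77) straw (array([ 461.6, -341.4,  167.5]), np.float64(190.8), 83)
side blue lid (array([ 477.7, -262.3]), 31.3, array([ 468.2, -253.5]), 84) straw (array([ 476. , -258.8,  169. ]), np.float64(190.5), 83)
side red lid (array([ 484.4, -178.2]), 32.8, array([ 482.9, -169.9]), 164) straw (array([ 483.3, -173.6,  166.2]), np.float64(191.3), 115)
[(array([ 0.61 , -0.082,  0.175]), np.float64(0.177))]
[(array([ 0.606, -0.08 ,  0.174]), np.float64(0.176))]
```

View pics/end_scene.png

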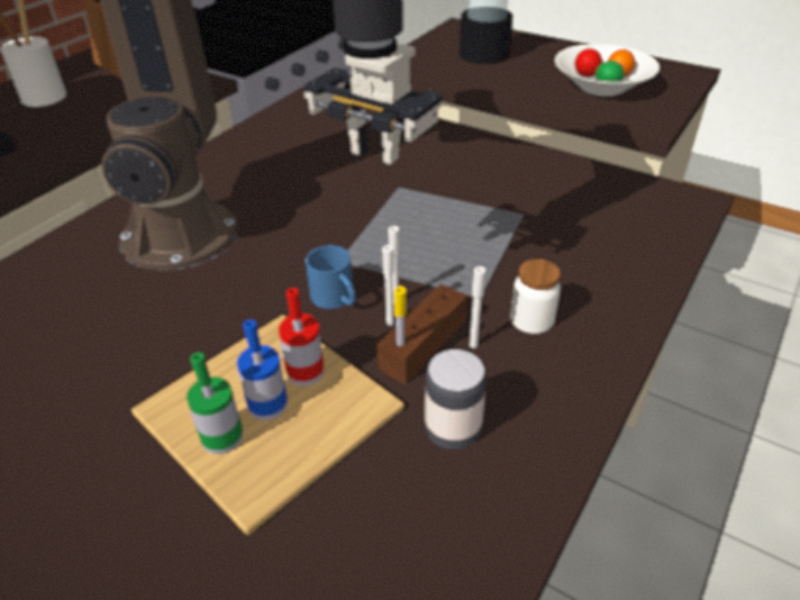

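View pics/end_side.png

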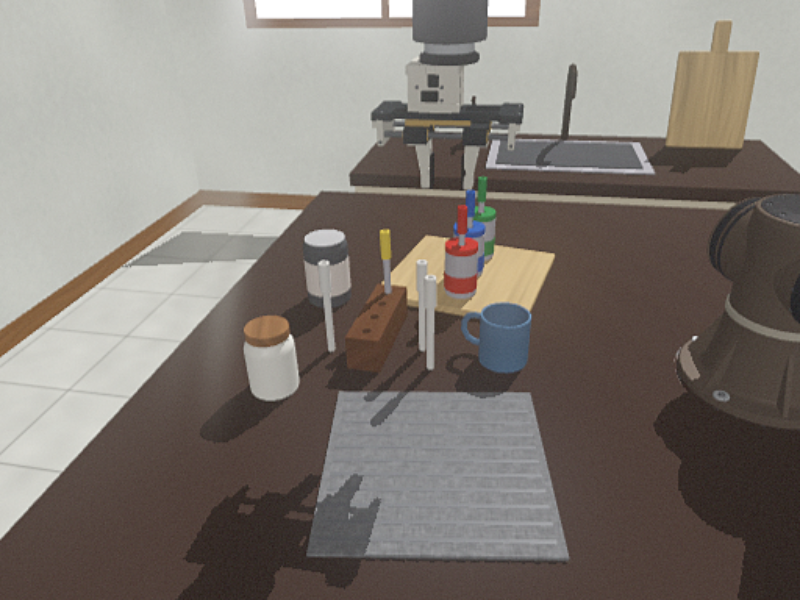

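The final pictures show three tumblers on the board, at (215,410), (262,380) and (300,345) in the scene view, each with its own straw. The yellow straw is still in the stand and the bystanders are in place.

```bash
python3 -c "
from plant import r; print(r.close_job())"
```

```text
the job is handed in; nothing more can be done
None
```

The job is handed in: the green, blue and red tumblers stand upright on the board with their lids pressed home and their own straws in to the bottom, the yellow straw is still in the stand (it leaned about 5 mm at the top during a carry), and the mug, jar and canister look unmoved; the hand-in call gave no verdict.

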